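# Throw up the lane gate and send the carton through

## Task

The small carton on the roller lane is waiting behind the counterweighted gate bar. With the fingers, push the free end of the bar up past its balance point until it stays raised by itself, then push the carton along the rollers through the open gate until it is fully home against the end stop. Only push, without picking anything up; leave the bar standing up, and leave the other things on the table where they are.

Things in the scene. Friction and masses are not known exactly. Their poses are not given: they have to be found in the camera images.
- lane: Short roller lane fixed to the table: low aluminium rails, ten grey free-turning rollers. Origin on the table under the gate bar, on the centre line; x points the way the carton must travel, y to the lane's left, z up. Lane from x = -0.130 to 0.136; roller tops z = 0.030; rails' inner faces y = +-0.045, tops z = 0.043. A steel plate with rubber pads closes the far end.
- gate (a joint): Gate bar's angle, rad: 0 = closed, level across the lane, blocking the carton; grows as the ball end swings up and to the lane's left; 1.80 = raised, leaning back beyond vertical, at its stop. Below its balance point (about 1.1) it falls closed; beyond it, it swings on to 1.80 by itself and stays. No latch, little friction; lifting it at the ball takes 1.2 to 1.9 N straight up.
- gate_ball (a point): Centre of the black rubber ball, 28 mm across, on the free end of the gate bar (16 mm square steel tube). Closed, it is at (0, -0.125, 0.075) in the lane's frame, on the lane's right, with clear space all round and below it; it may stand out past the table's edge.
- gate_pivot (a point): The gate's hinge axis, parallel to the lane's x, at (0, 0.100, 0.075) in the lane's frame; 225 mm from the ball's centre. Two grey cheeks (x = -0.020 to 0.020, y = 0.08 to 0.12, to z = 0.106) hold it; a round steel counterweight, 44 mm across and 34 mm long, turns with the bar on a crank beside it: above and left of the pivot when closed, left and below it when raised.
- rest_fork (a point): Where the closed bar lies in its rest fork on the lane's right, at (0, -0.063, 0.067) in the lane's frame. The grey fork is fixed, 10 mm thick along y, 40 mm wide along x; its prongs reach z = 0.082.
- below_reel (a point): Point on the table straight below the centre of the bag machine's tape reel, a fixed obstacle that is not part of the job: an upright disc 176 mm across and 20 mm thick, facing the robot, its centre 562 mm and its lowest point 474 mm above the table, on an arm that slants up from the machine on the left. Keep wrist and forearm clear of it. The machine's green belt (y above 0.2) has its top at z = 0.20.
- carton: Small shut cardboard carton, 80 mm along the lane, 76 mm across, 60 mm tall, 0.18 to 0.38 kg, standing loose on the rollers behind the gate. Origin at the centre of its underside (z = 0.030 on the rollers); x axis along the lane within a few degrees, z up.
- end_stop (a point): Midway between the end stop's two rubber pads, on the plane of their faces: (0.125, 0, 0.056) in the lane's frame. With the carton's front face against the pads the carton's origin is at x = 0.085 in the lane's frame.
- oiler: Bystander, to be left alone: yellow dropper oil bottle standing upright, 35 mm wide, 105 mm tall. Origin at the centre of its underside.
- glue_stick: Bystander, to be left alone: white glue stick standing upright, 26 mm across, 88 mm tall. Origin at the centre of its underside.
- clear_tape: Bystander, to be left alone: small roll of clear tape lying flat, 54 mm across, 18 mm tall. Origin at the centre of its underside.
- thumb_wax: Bystander, to be left alone: small round white lidded pot, 49 mm across, 22 mm tall. Origin at the centre of its underside.
- scissors: Bystander, to be left alone: office scissors with black rings lying flat, 182 mm long, 9 mm thick. Origin at the centre of its underside.
- tape_measure: Bystander, to be left alone: grey pocket tape measure, 65 mm long, 32 mm wide, 54 mm tall. Origin at the centre of its underside.

How it is judged (in metres and radians):
On the way, in this order (a step that is already met when the one before it is completed fails the run):
1. the gate bar stands raised by itself, at least 1.70 rad up, not touched by the fingers (value of joint gate above 1.7 rad and contact force between the fingers and lane below 0.2 N), for 0.3 s.
2. the carton is through the gate and home against the end stop (within 8 mm) (value of joint gate above 1.7 rad and x of carton in the frame of lane above 0.077 m), for 0.2 s.
At the end, for the whole second after the job is handed in: The gate bar stays raised at 1.70 rad or more, and the carton stands still and upright on the rollers between the rails beyond the gate, its front face within 8 mm of the end stop's pads and square to the lane within 0.12 rad (all of step 2 and velocity of joint gate below 0.05 rad/s and x of carton in the frame of lane below 0.093 m and y of carton in the frame of lane between -0.02 and 0.02 m and z of carton in the frame of lane between 0.022 and 0.036 m and angle between carton's own z axis and vertical below 0.1 rad and angle between the x axis of carton and the x axis of lane, either way round below 0.12 rad and linear speed of carton below 0.01 m/s); the robot touches nothing.
It fails at once if the carton was lifted more than 15 mm off the rollers (height (world z) of carton above 0.045 m).
It fails at once if the carton was tipped by more than 0.35 rad (angle between carton's own z axis and vertical above 0.35 rad).
It fails at once if the carton was forced past a gate bar that was not raised (x of carton in the frame of lane above -0.02 m and value of joint gate below 1.1 rad).
It fails at once if a bystander was moved by more than 20 mm (distance of any of oiler, glue_stick, clear_tape, thumb_wax, scissors, tape_measure from where it was at the start of the episode above 0.02 m).
It also fails if it takes over 64 s, if anything falls off the work surface, if the arm or the gripper's body presses on something with over 40 N, if the wrist force passes 120 N, or if a joint passes its speed limit or range.

## Robot

A 7-joint arm with a two-finger parallel gripper is mounted at the origin on a cart in front of the work surface, level with it; the furniture and walls round the work are solid. World frame = base frame: x ahead of the robot, y to its left, z up, the work surface at z = 0. Lengths are in m, angles in degrees, forces in N, time in s.
With the tool pointing down it reaches from about 0.4 to 0.85 m from the base axis. Payload 4.5 kg.
Tool frame: the origin (TCP) lies between the finger pads; the fingertips stand 17 mm ahead of it and the grasp point (between the pads) lies 2 mm behind it; z points along the fingers, y is the direction in which the jaws open and shut (so a half turn about z gives the same grasp; the last joint's range is limited). The gripper opens to 88 mm and grips with 3 to 60 N. Pads are 18 mm wide; open, the fingers measure 123 mm over their backs; the gripper's body (75 mm by 187 mm) begins 45 mm behind the grasp point.
Start: joints at [78.426, 39.483, -11.15, 89.685, 9.013, 51.709, -12.324], TCP at [0.146, -0.608, 0.256] pointing down, gripper open.
Joint ranges: [-172.22, 172.22], [-26.19, 119.32], [-84.43, 86.54], [7.71, 146.69], [-57.33, 237.33], [2.42, 119.75], [-152.13, 152.13]. Speed limits (degrees/s): [147.25, 147.25, 180, 180, 180, 180, 180].

## Interface

Orientations are given as a 3x3 rotation matrix whose columns are the frame's x, y, z axes.
In Python, from rig import sensors, grab_frame, ticket gives the robot as it stands.
- The arm moves only by the tool drive_tool, never from a script. Its argument "deltas" is a list that holds one entry, the list of rows, each a list of 7 numbers: the shift along the tool's x, y, z in cm, then the turn, a rotation vector about the tool's x, y, z in rad, then the closure, from 0 (fully open) to 1 (shut). A call has exactly 10 rows; each row is the pose to reach, as a shift and turn from the pose commanded when the call began, along the tool's axes at that moment; what a row does not reach only later rows make up. A row lasts 1/10 s, in which the tool goes at most 50 mm and 8.59 degrees, less where a joint would pass 70% of its speed; a pose out of reach is approached as far as the arm can. A call with a gripper value outside its range is refused whole. The fingers move at their own pace and stop on an object; "force" is the grip in N (left out, the last holds). Time passes only in rows, so rows that repeat a pose let the fingers close, or fill a call up. It gives the time, the measured TCP pose, the force and the opening at its end, in the units of the state.
- sensors.read_state(): the state, without advancing time (a new reading comes with each control period).
- grab_frame(name): name is "side" or "top"; returns a dict with "img" (420x560x3 uint8, red, green, blue), "intrinsics" (3x3 intrinsics, pixels), "origin" and "rotation" of the camera in the world. Camera axes: x right, y down, z forward; pixel columns grow to the right and rows downward; lengths in m; the calibration is good to about 2 mm. A picture is of the moment at which its call begins. There is no depth.
- ticket.hand_in(): hands the job in, once; it reports no verdict.
The state is a dict: "clock": time; "joints": joint angles; "joint_vel": joint speeds; "tau": joint torques, N m; "tool_pos": TCP position; "tool_rot": TCP orientation; "wrist_force": force on the tool from outside, world axes, zero at the start; "moment": the same for the moment, N m; "opening": opening from 0.0 (shut) to 1.0 (fully open).
Only numpy, scipy, OpenCV 4.12 (cv2) and the standard library are available. Lean on these libraries where they do the work, as an engineer would, in place of code of your own. Each camera call takes 0.05 s, during which the arm holds its last target.

## Working session

There is one attempt and no reset: what is moved stays moved. The work goes in short steps, Python scripts to look and compute and a tool call to move; the robot and the scene stay as the last step left them, time stands still between calls to the robot, and variables do not carry over. Pictures are saved under pics/ and viewed, and the job is handed in when it is done.

Besides the shell and the picture viewer there is one more tool, called after "Emit:" by a JSON object that holds its "api" and its "payload". drive_tool: Moves the arm, as the interface text tells. Its arguments: {"type":"object","properties":{"deltas":{"type":"array"},"force":{"type":"number"}},"required":["deltas"]}

```bash
ls; mkdir -p pics; python3 - <<'E'
from rig import sensors, grab_frame
import cv2,numpy as np
np.set_printoptions(precision=4,suppress=True)
for n in("side","top"):
    f=grab_frame(n); cv2.imwrite(f"pics/{n}0.png",f["img"][:,:,::-1]); print(n,f["intrinsics"],f["origin"],f["rotation"])
    np.savez(f"{n}0.npz",**f)
print(sensors.read_state())
E
```

```text
pics
side [[514.2959   0.     277.2291]
 [  0.     514.2959 207.619 ]
 [  0.       0.       1.    ]] [ 0.5538 -0.8338  0.9218] [[ 0.9987  0.0328 -0.0381]
 [ 0.05   -0.7303  0.6813]
 [-0.0054 -0.6823 -0.731 ]]
top [[534.8436   0.     290.417 ]
 [  0.     534.8436 204.7174]
 [  0.       0.       1.    ]] [ 0.3884 -0.0685  1.1364] [[ 0.0096 -0.9915  0.1301]
 [-0.9999 -0.0084  0.0101]
 [-0.0089 -0.1301 -0.9915]]
{'clock': 0.1, 'joints': array([ 78.4285,  39.5274, -11.144 ,  89.7373,   9.0122,  51.7098,
       -12.3255]), 'joint_vel': array([-0.0388, -0.132 ,  0.0484, -0.178 ,  0.0855, -0.0212,  0.0772]), 'tau': array([ -0.0038, -52.8502,  -1.2713, -15.3837,  -0.0525,   0.002 ,
         0.    ]), 'tool_pos': array([ 0.1458, -0.6072,  0.255 ]), 'tool_rot': array([[ 0.9723,  0.2336, -0.0005],
       [ 0.2336, -0.9723,  0.0015],
       [-0.0001, -0.0016, -1.    ]]), 'wrist_force': array([ 0.0914, -0.6861, -0.5633]), 'moment': array([-0.0234,  0.047 , -0.0054]), 'opening': 0.9993733543290421}
```

View pics/side0.png

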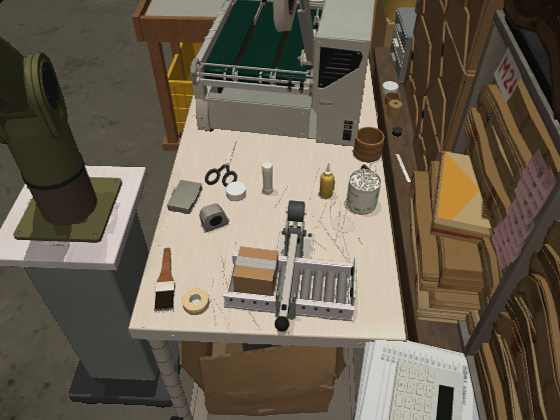

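View pics/top0.png

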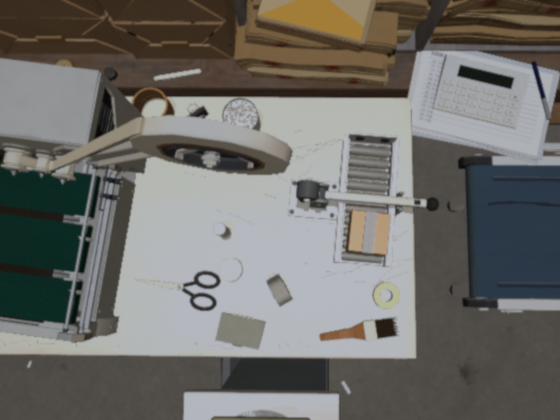

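The side view shows the ball at about (282,323) and the carton at about (256,268). In the top view the ball is at about (432,204), the lane spans rows 137 to 263, and the carton is at about (369,232). I'll zoom in to measure these properly.

```bash
python3 - <<'E'
import cv2,numpy as np
a=cv2.imread("pics/top0.png")[120:280,280:450]; cv2.imwrite("pics/tz.png",cv2.resize(a,None,fx=3.75*1,fy=3.75,interpolation=cv2.INTER_CUBIC)[:600])
a=cv2.imread("pics/side0.png")[190:340,210:370]; cv2.imwrite("pics/sz.png",cv2.resize(a,None,fx=4,fy=4,interpolation=cv2.INTER_CUBIC))
E
```

```text
(no output)
```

View pics/tz.png

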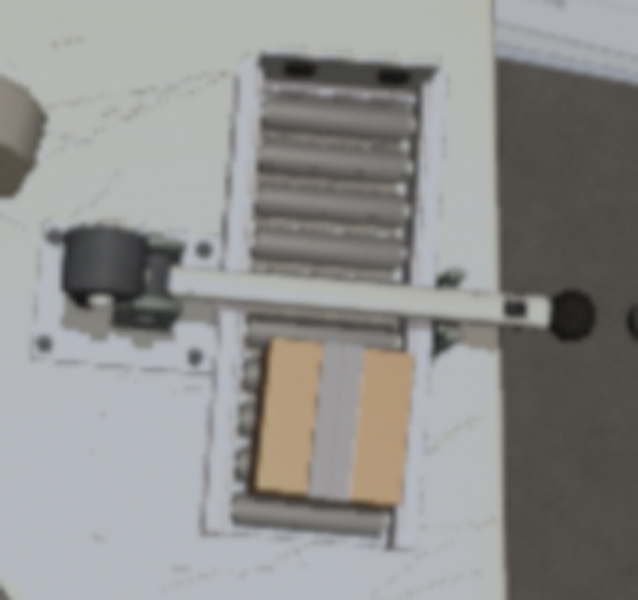

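View pics/sz.png

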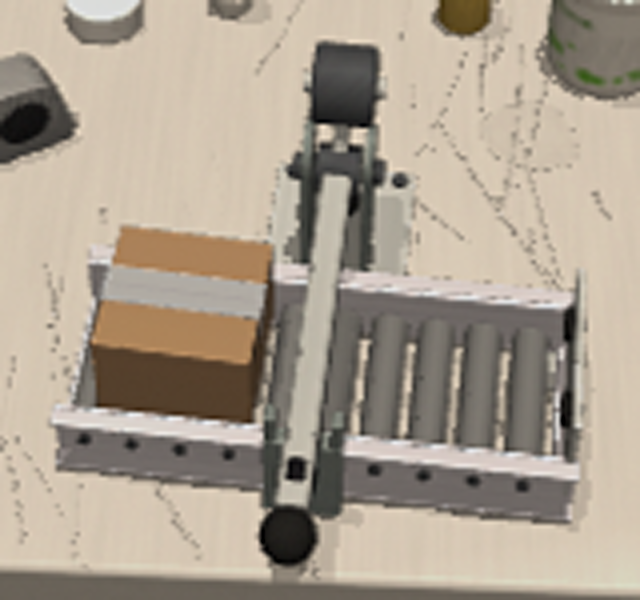

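```bash
cat > h.py <<'E'
import numpy as np,cv2
np.set_printoptions(precision=4,suppress=True)
def ray(f,p):
    d=f["rotation"]@np.linalg.inv(f["intrinsics"])@np.array([p[0],p[1],1.]); return f["origin"],d/np.linalg.norm(d)
def plane(f,p,z):
    o,d=ray(f,p); return o+d*(z-o[2])/d[2]
def tri(fs,ps):
    A=np.zeros((3,3));b=np.zeros(3);R=[ray(f,p) for f,p in zip(fs,ps)]
    for o,d in R:
        M=np.eye(3)-np.outer(d,d);A+=M;b+=M@o
    x=np.linalg.solve(A,b); return x,[np.linalg.norm((np.eye(3)-np.outer(d,d))@(x-o)) for o,d in R]
E
python3 - <<'E'
from h import *
T=dict(np.load("top0.npz"));S=dict(np.load("side0.npz"))
t=lambda x,y:(x/3.75+280,y/3.75+120)
s=lambda x,y:(x/4+210,y/4+190)
print("ball",tri([T,S],[t(573,315),s(289,535)]))
print("bar top pivot end T",plane(T,t(175,282),.083),plane(T,t(545,310),.083))
for p in [(240,55),(205,530),(440,65),(408,548)]: print("railT",plane(T,t(*p),.043))
for p in [(55,412),(578,468),(92,250),(578,297)]: print("railS",plane(S,s(*p),.043))
for p in [(270,338),(412,352),(402,503),(257,490)]: print("cartT",plane(T,t(*p),.09))
for p in [(120,227),(272,243),(252,362),(95,345)]: print("cartS",plane(S,s(*p),.09))
# bystanders
for n,p in dict(oil=(327,197),glue=(268,193),wax=(236,194),tm=(213,225),tape=(196,307)).items(): print(n,plane(S,p,0))
print("table edge",plane(T,t(500,300),0), plane(T,(412,355),0))
print("reel pts",plane(T,(292,160),.56),plane(T,(140,130),.56))
E
```

```text
ball (array([ 0.5325, -0.3411,  0.0775]), [np.float64(0.0013556012680744224), np.float64(0.0013556012680743291)])
bar top pivot end T [ 0.5463 -0.1297  0.083 ] [ 0.533  -0.3253  0.083 ]
railT [ 0.6809 -0.1682  0.043 ]
railT [ 0.4166 -0.1484  0.043 ]
railT [ 0.676  -0.2797  0.043 ]
railT [ 0.408  -0.2581  0.043 ]
railS [ 0.4117 -0.2559  0.043 ]
railS [ 0.6742 -0.2766  0.043 ]
railS [ 0.4191 -0.1517  0.043 ]
railS [ 0.6797 -0.1713  0.043 ]
cartT [ 0.516  -0.1792  0.09  ]
cartT [ 0.5092 -0.2535  0.09  ]
cartT [ 0.4303 -0.2471  0.09  ]
cartT [ 0.4363 -0.172   0.09  ]
cartS [ 0.4391 -0.1726  0.09  ]
cartS [ 0.5181 -0.1794  0.09  ]
cartS [ 0.512  -0.2535  0.09  ]
cartS [ 0.4342 -0.247   0.09  ]
oil [0.6282 0.0671 0.    ]
glue [0.4801 0.0745 0.    ]
wax [0.3999 0.0674 0.    ]
tm [ 0.356  -0.0381  0.    ]
tape [ 0.3512 -0.2646  0.    ]
table edge [ 0.5499 -0.32    0.    ] [ 0.227  -0.3107  0.    ]
reel pts [ 0.5136 -0.0639  0.56  ] [0.5463 0.1052 0.56  ]
```

```bash
python3 - <<'E'
from h import *
from rig import sensors
import itertools,json
from scipy.spatial.transform import Rotation as Ro
s=sensors.read_state(); q=np.radians(s["joints"]); M=s["tool_rot"]
print(repr(s["joints"]),s["tool_pos"],M,s["clock"])
ry=lambda a:Ro.from_euler('y',a).as_matrix(); rz=lambda a:Ro.from_euler('z',a).as_matrix()
res=[]
for sg in itertools.product([1,-1],repeat=7):
  a=np.array(sg)*q
  if sg[1]<0 : continue
  for o1 in range(0,360,90):
   for o7 in (range(0,360,90)):
    R=rz(a[0]+np.radians(o1))@ry(a[1])@rz(a[2])@ry(a[3])@rz(a[4])@ry(a[5])@rz(a[6]+np.radians(o7))
    res.append((np.degrees(Ro.from_matrix(R.T@M).magnitude()),sg,o1,o7))
res.sort(key=lambda r:r[0])
for r in res[:8]: print(r)
E
```

```text
array([ 78.4285,  39.5274, -11.144 ,  89.7373,   9.0122,  51.7098,
       -12.3255]) [ 0.1458 -0.6072  0.255 ] [[ 0.9723  0.2336 -0.0005]
 [ 0.2336 -0.9723  0.0015]
 [-0.0001 -0.0016 -1.    ]] 0.1
(np.float64(2.271962301057428e-14), (-1, 1, -1, 1, -1, 1, -1), 0, 90)
(np.float64(0.13130794400342144), (-1, 1, -1, 1, -1, 1, -1), 90, 180)
(np.float64(0.1313079440034458), (-1, 1, -1, 1, -1, 1, -1), 270, 0)
(np.float64(0.18569748541646652), (-1, 1, -1, 1, -1, 1, -1), 180, 270)
(np.float64(1.5085901545748883), (1, 1, -1, 1, -1, 1, 1), 180, 90)
(np.float64(1.5114971672527586), (1, 1, -1, 1, -1, 1, 1), 270, 180)
(np.float64(1.516111203241808), (1, 1, -1, 1, -1, 1, 1), 90, 0)
(np.float64(1.519003823320794), (1, 1, -1, 1, -1, 1, 1), 0, 270)
```

Emit:
{"api": "drive_tool", "payload": {"deltas": [[[1.5,0,-1,0.05,0,0,0],[3,0,-2,0.1,0,0,0],[4.5,0,-3,0.15,0,0,0],[6,0,-4,0.2,0,0,0],[7.5,0,-5,0.25,0,0,0],[9,0,-6,0.3,0,0,0],[10.5,0,-7,0.35,0,0,0],[12,0,-8,0.4,0,0,0],[12,0,-8,0.4,0,0,0],[12,0,-8,0.4,0,0,0]]]}}

```text
clock: 1.1
tool_pos: [0.2623, -0.5797, 0.3348]
tool_rot: [[0.972, 0.215, -0.092], [0.234, -0.896, 0.378], [-0.001, -0.389, -0.921]]
wrist_force: [-0.8, -0.0, 0.5]
opening: 1.001
```

```bash
python3 - <<'E'
from rig import sensors
s=sensors.read_state(); print({k:s[k].round(4).tolist() if hasattr(s[k],'round') and k!='clock' and k!='opening' else s[k] for k in s})
E
```

```text
{'clock': 1.1, 'joints': [68.339, 48.8964, -11.5935, 57.6496, 2.043, 96.062, -17.7029], 'joint_vel': [0.9777, -0.8776, 0.7514, 1.1673, 0.1153, -0.0119, -0.0294], 'tau': [-1.2719, -61.6789, -1.7717, -17.7972, -0.6393, 1.4434, 0.0218], 'tool_pos': [0.2623, -0.5797, 0.3348], 'tool_rot': [[0.9723, 0.2151, -0.0919], [0.2339, -0.8957, 0.3783], [-0.001, -0.3893, -0.9211]], 'wrist_force': [-0.831, -0.0444, 0.4619], 'moment': [-0.3434, -0.0729, 0.0308], 'opening': 1.000596206734714}
```

```bash
cat > kin.py <<'E'
import numpy as np
from scipy.spatial.transform import Rotation as Ro
from scipy.optimize import least_squares
lo=np.array([-172.22,-26.19,-84.43,7.71,-57.33,2.42,-152.13]);hi=np.array([172.22,119.32,86.54,146.69,237.33,119.75,152.13])
ry=lambda a:Ro.from_euler('y',a).as_matrix(); rz=lambda a:Ro.from_euler('z',a).as_matrix()
def fk(qd,P):
    q=np.radians(qd); h,L1,a,L2,L3,b=P
    A=rz(-q[0])@ry(q[1]); p1=np.array([0,0,h])
    B=A@rz(-q[2]); p2=p1+B@np.array([a,0,L1])
    C=B@ry(q[3]); p3=p2+C@np.array([-a,0,L2])
    D=C@rz(-q[4])@ry(q[5]); p4=p3+D@np.array([b,0,L3])
    return p4,D@rz(-q[6]+np.pi/2),(p2,p3)
E
python3 - <<'E'
from kin import *
d=[([78.4285,39.5274,-11.144,89.7373,9.0122,51.7098,-12.3255],[.1458,-.6072,.255]),([68.339,48.8964,-11.5935,57.6496,2.043,96.062,-17.7029],[.2623,-.5797,.3348])]
for f in ([1,1,1,1,1,0],[1,1,0,1,1,0],[1]*6,[1,1,0,1,1,1]):
    f=np.array(f)
    r=least_squares(lambda P:np.concatenate([fk(q,P*f)[0]-p for q,p in d]),[.3,.4,.0,.4,.25,0])
    print(f,(r.x*f).round(4),np.abs(r.fun).max())
E
```

```text
[1 1 1 1 1 0] [ 0.2915  0.8158 -0.0875  0.2929  0.4506  0.    ] 0.033979610430072915
[1 1 0 1 1 0] [0.2111 0.6692 0.     0.2568 0.2911 0.    ] 0.027390291792242727
[1 1 1 1 1 1] [0.0204 0.7533 0.0983 0.2275 0.2202 0.1696] 1.8283861646928301e-09
[1 1 0 1 1 1] [ 0.1219  0.89   -0.      0.2667  0.3871  0.1506] 0.009638743377969994
```

```bash
sed -i 's/h,L1,a,L2,L3,b=P/h,L1,a,a2,L2,L3,b=P/; s/\[-a,0,L2\]/[a2,0,L2]/' kin.py; python3 - <<'E'
from kin import *
d=[([78.4285,39.5274,-11.144,89.7373,9.0122,51.7098,-12.3255],[.1458,-.6072,.255]),([68.339,48.8964,-11.5935,57.6496,2.043,96.062,-17.7029],[.2623,-.5797,.3348])]
P0=np.array([.267,.293,.0525,-.0775,.3425,.097+.172,.076])
for q,p in d: print(fk(q,P0)[0],p)
r=least_squares(lambda P:np.concatenate([100*(fk(q,P)[0]-p) for q,p in d]+[P-P0]),P0)
print(r.x.round(4),np.abs(r.fun).max())
E
```

```text
[ 0.14887744 -0.44045663  0.03867482] [0.1458, -0.6072, 0.255]
[ 0.21541825 -0.37568814  0.18186169] [0.2623, -0.5797, 0.3348]
[ 0.0291  0.7609  0.0363 -0.0877  0.2458  0.2538  0.1337] 0.4679401321860254
```

Emit:
{"api": "drive_tool", "payload": {"deltas": [[[2,0,0,0.05,0,0.05,0],[4,0,0,0.1,0,0.1,0],[6,0,0,0.15,0,0.15,0],[8,0,0,0.2,0,0.2,0],[10,0,0,0.25,0,0.25,0],[12,0,0,0.3,0,0.3,0],[14,0,0,0.3,0,0.3,0],[16,0,0,0.3,0,0.3,0],[16,0,0,0.3,0,0.3,0],[16,0,0,0.3,0,0.3,0]]]}}

```text
clock: 2.1
tool_pos: [0.4112, -0.5311, 0.3293]
tool_rot: [[0.989, -0.114, -0.098], [-0.028, -0.78, 0.625], [-0.148, -0.615, -0.774]]
wrist_force: [-1.5, -0.0, 0.4]
opening: 0.998
```

```bash
cat > st.py <<'E'
from rig import sensors
import json
s=sensors.read_state()
print(s["clock"],s["joints"].round(3).tolist(),s["tool_pos"].round(4).tolist(),s["tool_rot"].round(3).tolist(),s["wrist_force"].round(2).tolist())
open("log.txt","a").write(json.dumps([s["joints"].tolist(),s["tool_pos"].tolist()])+"\n")
E
python3 st.py
```

```text
2.1 [58.458, 63.495, -13.827, 31.259, -8.797, 119.646, -48.232] [0.4112, -0.5311, 0.3293] [[0.989, -0.114, -0.098], [-0.028, -0.78, 0.625], [-0.148, -0.615, -0.774]] [-1.54, -0.04, 0.38]
```

Emit:
{"api": "drive_tool", "payload": {"deltas": [[[0,0,-1,0,0.05,0,0],[0,0,-2,0,0.1,0,0],[0,0,-3,0,0.15,0,0],[0,0,-4,0,0.2,0,0],[0,0,-5,0,0.25,0,0],[0,0,-6,0,0.3,0,0],[0,0,-6,0,0.35,0,0],[0,0,-6,0,0.4,0,0],[0,0,-6,0,0.4,0,0],[0,0,-6,0,0.4,0,0]]]}}

```text
clock: 3.1
tool_pos: [0.418, -0.5683, 0.3764]
tool_rot: [[0.949, -0.113, 0.295], [-0.269, -0.779, 0.566], [0.167, -0.616, -0.77]]
wrist_force: [0.1, 0.3, 0.5]
opening: 1.002
```

```bash
python3 st.py; python3 - <<'E'
from kin import *
import json
d=[([78.4285,39.5274,-11.144,89.7373,9.0122,51.7098,-12.3255],[.1458,-.6072,.255]),([68.339,48.8964,-11.5935,57.6496,2.043,96.062,-17.7029],[.2623,-.5797,.3348])]+[json.loads(l) for l in open("log.txt")]
P0=np.array([.267,.293,.0525,-.0775,.3425,.097+.172,.076])
r=least_squares(lambda P:np.concatenate([(fk(q,P)[0]-p) for q,p in d]),P0)
print(r.x.round(4),r.fun.round(4),r.cost)
E
```

```text
3.1 [68.285, 56.762, -19.001, 40.592, -19.317, 103.099, -48.85] [0.418, -0.5683, 0.3764] [[0.949, -0.113, 0.295], [-0.269, -0.779, 0.566], [0.167, -0.616, -0.77]] [0.07, 0.29, 0.53]
[ 0.1048  0.7314 -0.1322 -0.0794  0.3068  0.3702  0.0189] [ 0.0089 -0.004  -0.0027 -0.0022  0.0161  0.0065  0.0066 -0.0065 -0.0038
 -0.0028 -0.0007  0.    ] 0.00025902123213559716
```

```bash
python3 - <<'E'
from kin import *
import json,itertools
d=[([78.4285,39.5274,-11.144,89.7373,9.0122,51.7098,-12.3255],[.1458,-.6072,.255]),([68.339,48.8964,-11.5935,57.6496,2.043,96.062,-17.7029],[.2623,-.5797,.3348])]+[json.loads(l) for l in open("log.txt")]
names=["h","s1x","s1y","Ax","L1","Bx","By","Cx","Cy","L2","Ex","Ey","Dx","Dy","L3","Tx","Ty"]
def cols(q):
    q=np.radians(q); S=rz(-q[0]);A=S@ry(q[1]);B=A@rz(-q[2]);C=B@ry(q[3]);E=C@rz(-q[4]);D=E@ry(q[5]);T=D@rz(-q[6]+np.pi/2)
    return np.stack([[0,0,1],S[:,0],S[:,1],A[:,0],B[:,2],B[:,0],B[:,1],C[:,0],C[:,1],C[:,2],E[:,0],E[:,1],D[:,0],D[:,1],D[:,2],T[:,0],T[:,1]],1)
M=np.concatenate([cols(q) for q,p in d]);y=np.concatenate([p for q,p in d])
base=[0,4,9,14]
opt=[i for i in range(17) if i not in base]
out=[]
for k in range(0,4):
  for c in itertools.combinations(opt,k):
    ix=base+list(c); x,*_=np.linalg.lstsq(M[:,ix],y,rcond=None); e=np.abs(M[:,ix]@x-y).max()
    out.append((e,k,[names[i] for i in ix],x.round(4)))
for k in range(4):
  for o in sorted([o for o in out if o[1]==k],key=lambda o:o[0])[:4]: print(o)
E
```

```text
(np.float64(0.03446960103953406), 0, ['h', 'L1', 'L2', 'L3'], array([0.2722, 0.5683, 0.3156, 0.2413]))
(np.float64(0.0011190851657958967), 1, ['h', 'L1', 'L2', 'L3', 'By'], array([ 0.3528,  0.5575,  0.3461,  0.3071, -0.0464]))
(np.float64(0.0011190851657958967), 1, ['h', 'L1', 'L2', 'L3', 'Cy'], array([ 0.3528,  0.5575,  0.3461,  0.3071, -0.0464]))
(np.float64(0.0017002083619558905), 1, ['h', 'L1', 'L2', 'L3', 's1y'], array([ 0.3382,  0.5722,  0.3425,  0.3119, -0.0453]))
(np.float64(0.008610127462571837), 1, ['h', 'L1', 'L2', 'L3', 'Tx'], array([ 0.3127,  0.5696,  0.3471,  0.279 , -0.0422]))
(np.float64(3.143057182708464e-05), 2, ['h', 'L1', 'L2', 'L3', 's1y', 'By'], array([ 0.347 ,  0.5634,  0.3447,  0.3091, -0.0182, -0.0278]))
(np.float64(3.143057182708464e-05), 2, ['h', 'L1', 'L2', 'L3', 's1y', 'Cy'], array([ 0.347 ,  0.5634,  0.3447,  0.3091, -0.0182, -0.0278]))
(np.float64(0.0009250194900769504), 2, ['h', 'L1', 'L2', 'L3', 'By', 'Dy'], array([ 0.3511,  0.5607,  0.344 ,  0.3086, -0.0513,  0.0052]))
(np.float64(0.0009250194900769504), 2, ['h', 'L1', 'L2', 'L3', 'Cy', 'Dy'], array([ 0.3511,  0.5607,  0.344 ,  0.3086, -0.0513,  0.0052]))
(np.float64(2.269001766530554e-05), 3, ['h', 'L1', 'L2', 'L3', 's1y', 'By', 'Ey'], array([ 3.469e-01,  5.634e-01,  3.448e-01,  3.091e-01, -1.880e-02,
       -2.700e-02, -3.000e-04]))
(np.float64(2.269001766530554e-05), 3, ['h', 'L1', 'L2', 'L3', 's1y', 'By', 'Dy'], array([ 3.469e-01,  5.634e-01,  3.448e-01,  3.091e-01, -1.880e-02,
       -2.700e-02, -3.000e-04]))
(np.float64(2.269001766530554e-05), 3, ['h', 'L1', 'L2', 'L3', 's1y', 'Cy', 'Ey'], array([ 3.469e-01,  5.634e-01,  3.448e-01,  3.091e-01, -1.880e-02,
       -2.700e-02, -3.000e-04]))
(np.float64(2.269001766530554e-05), 3, ['h', 'L1', 'L2', 'L3', 's1y', 'Cy', 'Dy'], array([ 3.469e-01,  5.634e-01,  3.448e-01,  3.091e-01, -1.880e-02,
       -2.700e-02, -3.000e-04]))
```

```bash
cat > kin.py <<'E'
import numpy as np
from scipy.spatial.transform import Rotation as Ro
from scipy.optimize import least_squares
np.set_printoptions(precision=4,suppress=True)
lo=np.array([-172.22,-26.19,-84.43,7.71,-57.33,2.42,-152.13]);hi=np.array([172.22,119.32,86.54,146.69,237.33,119.75,152.13])
def rz(a): c,s=np.cos(a),np.sin(a); return np.array([[c,-s,0],[s,c,0],[0,0,1]])
def ry(a): c,s=np.cos(a),np.sin(a); return np.array([[c,0,s],[0,1,0],[-s,0,c]])
h,s1y,L1,By,L2,L3=.347,-.0182,.5634,-.0278,.3447,.3091
def fk(qd):
    q=np.radians(qd); S=rz(-q[0]);A=S@ry(q[1]);B=A@rz(-q[2]);C=B@ry(q[3]);D=C@rz(-q[4])@ry(q[5])
    p1=np.array([0,0,h])+S[:,1]*s1y; p2=p1+B@np.array([0,By,L1]);p3=p2+C[:,2]*L2
    return p3+D[:,2]*L3, D@rz(-q[6]+np.pi/2),(p2,p3)
def ik(p,R,seed,m=2,reg=0.0):
    def f(q):
        P,Q,_=fk(q); return np.concatenate([(P-p)*10,Ro.from_matrix(Q.T@R).as_rotvec()*2,reg*(q-seed)/100])
    s=np.clip(seed,lo+m+.1,hi-m-.1)
    r=least_squares(f,s,bounds=(lo+m,hi-m),max_nfev=60)
    P,Q,_=fk(r.x); return r.x,np.linalg.norm(P-p),np.degrees(Ro.from_matrix(Q.T@R).magnitude())
def toolR(az,pitch,roll):
    # z along dir; roll=0 -> jaw (y) horizontal
    a,b=np.radians([az,pitch]); z=np.array([np.cos(a)*np.cos(b),np.sin(a)*np.cos(b),-np.sin(b)])
    y=np.array([-np.sin(a),np.cos(a),0]); x=np.cross(y,z)
    return np.stack([x,y,z],1)@rz(np.radians(roll))
yaw=-0.077; O=np.array([.5425,-.2142,0]); Lr=rz(yaw)
def lane(v): return O+Lr@np.array(v)
E
cat > map.py <<'E'
from kin import *
rng=np.random.default_rng(0)
cur=np.array([68.285,56.762,-19.001,40.592,-19.317,103.099,-48.85])
for p in (lane([0,-.12,.05]),lane([0,-.02,.27])):
  print(p)
  for az in range(-90,181,30):
    for pitch in (0,25,50,70):
      best=(9,)
      for roll in (0,90,180,270):
        R=toolR(az,pitch,roll)
        for t in range(5):
          q,e,a=ik(p,R,cur if t==0 else rng.uniform(lo+5,hi-5))
          if e+a/50<best[0]: best=(e+a/50,roll,q)
          if best[0]<.002: break
        if best[0]<.002: break
      print(az,pitch,"%.3f"%best[0],best[1],best[2].round(0) if best[0]<.01 else "")
E
timeout 560 python3 map.py
```

```text
[ 0.5333 -0.3338  0.05  ]
-90 0 0.000 0 [ -1.  85.  -1. 100.  88.  91. -95.]
-90 25 0.000 0 [ 11.  72. -17. 108.  95.  81. -88.]
-90 50 0.000 0 [ 29.  64. -35. 109.  94.  69. -71.]
-90 70 0.000 0 [ 41.  61. -41. 104.  82.  54. -50.]
-60 0 0.000 0 [   4.   90.   -1.  121.  119.  108. -117.]
-60 25 0.000 0 [  13.   75.  -10.  129.  131.   88. -102.]
-60 50 0.000 0 [ 39.  65. -40. 123. 123.  69. -63.]
-60 70 0.000 0 [ 49.  63. -49. 111.  97.  53. -30.]
-30 0 0.000 0 [ 62. 105. -44. 128. 215. 110. -24.]
-30 25 0.000 0 [ 34.  78. -12. 138. 177. 101. -79.]
-30 50 0.000 0 [ 58.  71. -52. 128. 143.  64. -33.]
-30 70 0.000 0 [ 58.  65. -55. 113. 103.  47.  -0.]
0 0 0.000 0 [ 43.  91.   9. 119. 229. 118. -75.]
0 25 0.000 0 [ 65.  77. -29. 126. 214.  59. -51.]
0 50 0.000 0 [  13.   74.   49.  124.  232.   80. -122.]
0 70 0.000 0 [ 48.  56. -26. 111.  97.   9.  30.]
30 0 0.000 0 [  86.   96.  -50.   95.  -55.   41. -108.]
30 25 0.000 0 [  82.   82.  -50.  104.  -55.   18. -118.]
30 50 0.000 0 [  65.   64.  -34.  106.  -55.   11. -135.]
30 70 0.000 0 [ 64.  65. -51. 102.  62.  30. 103.]
60 0 0.00
[... 2039 characters left out ...]
 52.   73.  -27.   66.  -42.  105. -137.]
90 25 0.000 0 [  45.   60.  -12.   71.  -38.   94. -132.]
90 50 0.000 0 [  33.   48.    3.   80.  -34.   80. -129.]
90 70 0.000 0 [  20.   42.   16.   88.  -30.   66. -132.]
120 0 0.170 90 
120 25 0.000 0 [  41.   70.  -29.   48.  -14.  118. -135.]
120 50 0.000 0 [  30.   54.   -1.   65.  -19.   96. -118.]
120 70 0.000 0 [  24.   44.    1.   80.  -13.   73. -119.]
150 0 0.603 180 
150 25 0.235 270 
150 50 0.000 0 [  28.   58.  -16.   57.    4.  105. -106.]
150 70 0.000 0 [  25.   45.  -10.   76.    3.   78. -104.]
180 0 0.374 270 
180 25 0.130 270 
180 50 0.000 0 [ 23.  57. -24.  60.  23. 107. -89.]
180 70 0.000 0 [ 23.  45. -14.  78.  14.  78. -84.]
```

```bash
cat > plan1.py <<'E'
from kin import *
import sys
cur=np.array([68.285,56.762,-19.001,40.592,-19.317,103.099,-48.85])
al=np.radians(40);n=np.array([0,np.sin(al),np.cos(al)]);a=np.array([0,np.cos(al),-np.sin(al)])
R=toolR(np.degrees(yaw)+90,40,0)
def tcp(th,off=.023,s=.005): 
    b=np.array([0,.1-.225*np.cos(th),.075+.225*np.sin(th)]); return lane(b-off*n-s*a)
W=[("hi",tcp(0,.045,.10)),("pre",tcp(0,.040,.005))]+[("%.2f"%t,tcp(t)) for t in np.arange(0,1.36,.15)]
q=cur
if __name__=="__main__":
  print(R)
  for nm,p in W:
    q,e,ang=ik(p,R,q,reg=.02); _,_,(el,wr)=fk(q); print(nm,p,q.round(1),"%.4f %.2f"%(e,ang),el.round(2),wr.round(2))
E
python3 plan1.py
```

```text
[[-0.0494 -0.997   0.0589]
 [-0.6409  0.0769  0.7638]
 [-0.766   0.     -0.6428]]
hi [ 0.5248 -0.444   0.1048] [  50.5   76.7   -1.1   43.3  -31.8   98.6 -128.1] 0.0000 0.00 [ 0.31 -0.45  0.48] [ 0.51 -0.68  0.3 ]
pre [ 0.5306 -0.3683  0.0476] [  47.3   75.5   -2.4   59.   -32.9   84.4 -123.4] 0.0000 0.00 [ 0.34 -0.43  0.49] [ 0.51 -0.6   0.25]
0.00 [ 0.5315 -0.3574  0.0606] [  46.8   73.7   -2.6   61.5  -33.2   83.4 -123.4] 0.0000 0.00 [ 0.34 -0.43  0.5 ] [ 0.51 -0.59  0.26]
0.15 [ 0.5316 -0.3549  0.0942] [  46.6   70.9   -2.6   62.7  -33.3   84.7 -124.4] 0.0000 0.00 [ 0.33 -0.42  0.53] [ 0.51 -0.59  0.29]
0.30 [ 0.5322 -0.3474  0.1271] [  46.3   67.9   -2.6   64.5  -33.6   85.5 -125.4] 0.0000 0.00 [ 0.33 -0.41  0.56] [ 0.51 -0.58  0.33]
0.45 [ 0.5332 -0.3351  0.1585] [  45.7   64.8   -2.8   66.7  -34.    85.8 -126.4] 0.0000 0.00 [ 0.32 -0.4   0.59] [ 0.51 -0.57  0.36]
0.60 [ 0.5345 -0.3182  0.1876] [  44.8   61.8   -3.    69.3  -34.5   85.7 -127.4] 0.0000 0.00 [ 0.32 -0.38  0.61] [ 0.52 -0.55  0.39]
0.75 [ 0.5361 -0.2972  0.214 ] [  43.8   58.8   -3.3   72.1  -35.2   85.1 -128.4] 0.0000 0.00 [ 0.32 -0.37  0.64] [ 0.52 -0.53  0.41]
0.90 [ 0.538  -0.2725  0.2368] [  42.4   55.9   -3.7   75.2  -36.    84.  -129.4] 0.0000 0.00 [ 0.31 -0.35  0.66] [ 0.52 -0.51  0.44]
1.05 [ 0.5401 -0.2447  0.2558] [  40.9   53.2   -4.1   78.5  -37.    82.5 -130.3] 0.0000 0.00 [ 0.31 -0.33  0.68] [ 0.52 -0.48  0.45]
1.20 [ 0.5425 -0.2143  0.2703] [  39.1   50.8   -4.6   81.8  -38.2   80.6 -131.1] 0.0000 0.00 [ 0.31 -0.31  0.7 ] [ 0.52 -0.45  0.47]
1.35 [ 0.545  -0.1822  0.2801] [  37.2   48.7   -5.3   85.2  -39.5   78.2 -131.8] 0.0000 0.00 [ 0.31 -0.29  0.72] [ 0.53 -0.42  0.48]
```

```bash
cat > dl.py <<'E'
from kin import *
from rig import sensors
def delta(p,R):
    s=sensors.read_state(); T=s["tool_rot"]; 
    return (T.T@(np.array(p)-s["tool_pos"])*100).round(2), Ro.from_matrix(T.T@R).as_rotvec().round(3)
E
python3 - <<'E'
from dl import *; from plan1 import *
d=delta(W[0][1],R); print(d, [ (d[0]*k/9).round(1).tolist()+(d[1]*k/9).round(2).tolist() for k in range(1,10)])
E
```

```text
(array([ 2.26,  5.84, 31.09]), array([-0.036, -0.369,  1.529])) [[0.3, 0.6, 3.5, -0.0, -0.04, 0.17], [0.5, 1.3, 6.9, -0.01, -0.08, 0.34], [0.8, 1.9, 10.4, -0.01, -0.12, 0.51], [1.0, 2.6, 13.8, -0.02, -0.16, 0.68], [1.3, 3.2, 17.3, -0.02, -0.2, 0.85], [1.5, 3.9, 20.7, -0.02, -0.25, 1.02], [1.8, 4.5, 24.2, -0.03, -0.29, 1.19], [2.0, 5.2, 27.6, -0.03, -0.33, 1.36], [2.3, 5.8, 31.1, -0.04, -0.37, 1.53]]
```

Emit:
{"api": "drive_tool", "payload": {"deltas": [[[0.2,0.5,2,0,-0.03,0.14,1],[0.4,1,4,-0.01,-0.07,0.28,1],[0.6,1.5,6,-0.01,-0.1,0.42,1],[0.8,2,8,-0.01,-0.13,0.56,1],[1,2.5,10,-0.02,-0.17,0.7,1],[1.2,3,12,-0.02,-0.2,0.84,1],[1.3,3.4,14,-0.02,-0.24,0.98,1],[1.4,3.8,16,-0.03,-0.27,1.12,1],[1.5,3.9,18,-0.03,-0.3,1.26,1],[1.5,3.9,20,-0.03,-0.34,1.4,1]]]}}

```text
clock: 4.1
tool_pos: [0.4887, -0.4883, 0.1995]
tool_rot: [[0.074, -0.995, 0.061], [-0.666, -0.004, 0.746], [-0.743, -0.096, -0.663]]
wrist_force: [-0.1, 0.5, 0.5]
opening: 0.113
```

```bash
python3 st.py; python3 - <<'E'
from dl import *; from plan1 import *
print(delta(W[0][1],R))
E
```

```text
4.1 [54.156, 71.576, -1.565, 38.754, -29.73, 107.19, -123.258] [0.4887, -0.4883, 0.1995] [[0.074, -0.995, 0.061], [-0.666, -0.004, 0.746], [-0.743, -0.096, -0.663]] [-0.14, 0.46, 0.52]
(array([ 4.36, -2.7 ,  9.8 ]), array([-0.001, -0.027,  0.126]))
```

Emit:
{"api": "drive_tool", "payload": {"deltas": [[[0.7,-0.4,1.6,0,-0.01,0.03,1],[1.4,-0.9,3.2,0,-0.01,0.06,1],[2.1,-1.3,4.8,0,-0.02,0.09,1],[2.8,-1.8,6.4,0,-0.03,0.12,1],[3.5,-2.2,8,0,-0.03,0.13,1],[4.1,-2.6,9.2,0,-0.03,0.13,1],[4.4,-2.7,9.8,0,-0.03,0.13,1],[4.4,-2.7,9.8,0,-0.03,0.13,1],[4.4,-2.7,9.8,0,-0.03,0.13,1],[4.4,-2.7,9.8,0,-0.03,0.13,1]]]}}

```text
clock: 5.1
tool_pos: [0.5235, -0.4464, 0.1062]
tool_rot: [[-0.049, -0.997, 0.063], [-0.641, 0.08, 0.764], [-0.766, -0.003, -0.642]]
wrist_force: [-0.1, 0.3, -0.2]
opening: 0.005
```

```bash
python3 st.py; python3 - <<'E'
from dl import *; from plan1 import *
print(delta(W[0][1],R),delta(W[1][1],R))
from rig import grab_frame
for n in("side","top"):
    f=grab_frame(n); cv2=__import__("cv2"); im=f["img"][:,:,::-1]; cv2.imwrite(f"pics/{n}1.png",im)
E
```

```text
5.1 [50.739, 76.679, -1.071, 43.114, -31.92, 98.792, -128.039] [0.5235, -0.4464, 0.1062] [[-0.049, -0.997, 0.063], [-0.641, 0.08, 0.764], [-0.766, -0.003, -0.642]] [-0.09, 0.34, -0.25]
(array([-0.05, -0.1 ,  0.28]), array([-0.004,  0.   ,  0.   ])) (array([-0.55, -0.07,  9.78]), array([-0.004,  0.   ,  0.   ]))
```

View pics/side1.png

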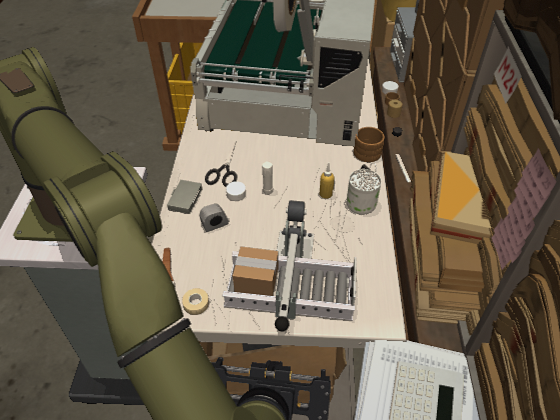

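View pics/top1.png

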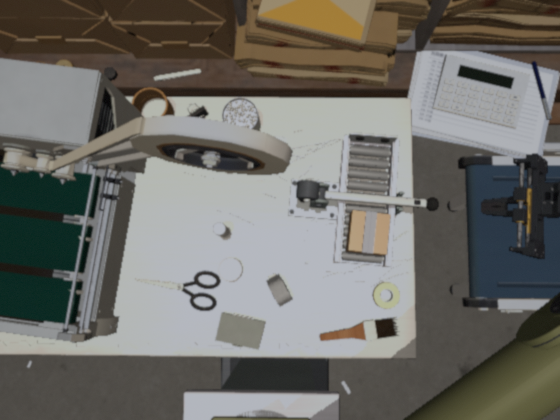

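Both views show the closed fingers off the table edge, at about (500,205) in the top view. They point at the ball at (432,204), so I'll move in below it.

Emit:
{"api": "drive_tool", "payload": {"deltas": [[[-0.3,-0.1,1.5,0,0,0,1],[-0.5,-0.1,3,0,0,0,1],[-0.5,-0.1,4.5,0,0,0,1],[-0.5,-0.1,6,0,0,0,1],[-0.5,-0.1,7.5,0,0,0,1],[-0.5,-0.1,8.5,0,0,0,1],[-0.5,-0.1,9.2,0,0,0,1],[-0.5,-0.1,9.6,0,0,0,1],[-0.5,-0.1,9.6,0,0,0,1],[-0.5,-0.1,9.6,0,0,0,1]]]}}

```text
clock: 6.2
tool_pos: [0.5308, -0.3697, 0.0479]
tool_rot: [[-0.05, -0.997, 0.062], [-0.64, 0.08, 0.764], [-0.767, -0.002, -0.642]]
wrist_force: [1.0, -0.5, 0.6]
opening: 0.007
```

```bash
python3 st.py; python3 - <<'E'
from dl import *; from plan1 import *
for t in np.arange(0,1.36,.1): print("%.2f"%t,delta(tcp(t),R))
from rig import grab_frame
import cv2
for n in("side","top"):
    f=grab_frame(n); im=f["img"][:,:,::-1]; a=im[190:400,160:440] if n=="side" else im[120:290,330:560]; cv2.imwrite(f"pics/{n}2.png",cv2.resize(a,None,fx=2.8,fy=2.8))
E
```

```text
6.2 [47.402, 75.481, -2.411, 58.828, -32.988, 84.5, -123.387] [0.5308, -0.3697, 0.0479] [[-0.05, -0.997, 0.062], [-0.64, 0.08, 0.764], [-0.767, -0.002, -0.642]] [1.05, -0.5, 0.62]
0.00 (array([-1.76,  0.03,  0.13]), array([-0.003,  0.001, -0.   ]))
0.10 (array([-3.56,  0.02, -1.23]), array([-0.003,  0.001, -0.   ]))
0.20 (array([-5.48,  0.02, -2.4 ]), array([-0.003,  0.001, -0.   ]))
0.30 (array([-7.51,  0.02, -3.37]), array([-0.003,  0.001, -0.   ]))
0.40 (array([-9.62,  0.01, -4.13]), array([-0.003,  0.001, -0.   ]))
0.50 (array([-11.8 ,   0.01,  -4.68]), array([-0.003,  0.001, -0.   ]))
0.60 (array([-14.03,   0.01,  -5.01]), array([-0.003,  0.001, -0.   ]))
0.70 (array([-16.27,   0.01,  -5.12]), array([-0.003,  0.001, -0.   ]))
0.80 (array([-18.52,   0.01,  -5.  ]), array([-0.003,  0.001, -0.   ]))
0.90 (array([-20.74,   0.02,  -4.66]), array([-0.003,  0.001, -0.   ]))
1.00 (array([-22.92,   0.02,  -4.09]), array([-0.003,  0.001, -0.   ]))
1.10 (array([-25.03,   0.02,  -3.31]), array([-0.003,  0.001, -0.   ]))
1.20 (array([-27.05,   0.03,  -2.33]), array([-0.003,  0.001, -0.   ]))
1.30 (array([-28.97,   0.03,  -1.15]), array([-0.003,  0.001, -0.   ]))
```

View pics/side2.png

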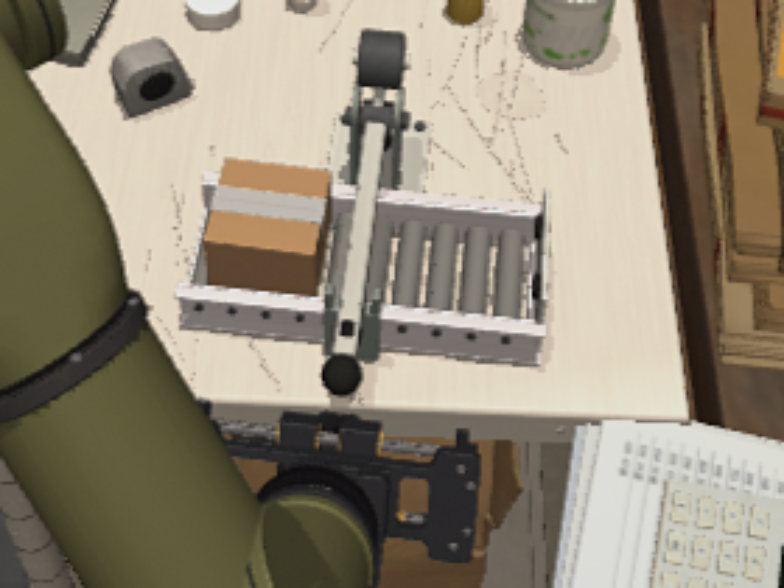

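View pics/top2.png

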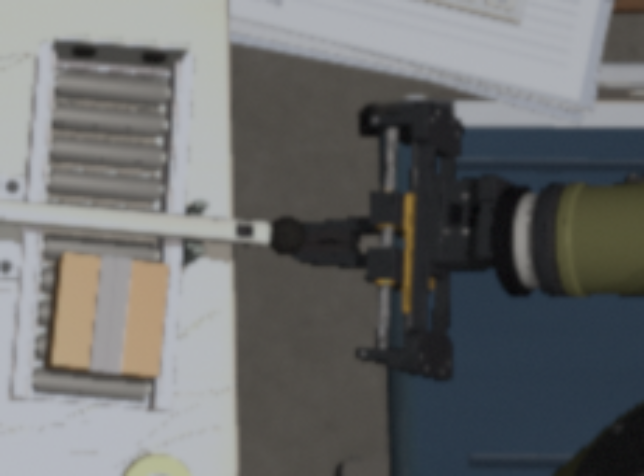

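The closed fingers sit just below and outside the ball, about 2 mm off its centre along the lane. I'll lift along the arc.

Emit:
{"api": "drive_tool", "payload": {"deltas": [[[-1,0,0.2,0,0,0,1],[-1.8,0,0.2,0,0,0,1],[-2.7,0,-0.4,0,0,0,1],[-3.6,0,-1.1,0,0,0,1],[-4.5,0,-1.7,0,0,0,1],[-5.5,0,-2.3,0,0,0,1],[-6.5,0,-2.8,0,0,0,1],[-7.5,0,-3.2,0,0,0,1],[-8.6,0,-3.6,0,0,0,1],[-9.6,0,-4,0,0,0,1]]]}}

```text
clock: 7.3
tool_pos: [0.5332, -0.3371, 0.1481]
tool_rot: [[-0.049, -0.997, 0.061], [-0.638, 0.078, 0.766], [-0.768, -0.001, -0.64]]
wrist_force: [-0.8, -1.2, -1.1]
opening: 0.008
```

```bash
python3 st.py; python3 - <<'E'
from dl import *; from plan1 import *
for t in np.arange(.4,1.36,.1): print("%.2f"%t,delta(tcp(t),R))
from rig import grab_frame
import cv2
for n in("side","top"):
    f=grab_frame(n); im=f["img"][:,:,::-1]; a=im[150:360,160:440] if n=="side" else im[120:290,330:560]; cv2.imwrite(f"pics/{n}3.png",cv2.resize(a,None,fx=2.8,fy=2.8))
E
```

```text
7.3 [45.898, 65.777, -2.891, 66.301, -33.981, 85.5, -125.999] [0.5332, -0.3371, 0.1481] [[-0.049, -0.997, 0.061], [-0.638, 0.078, 0.766], [-0.768, -0.001, -0.64]] [-0.83, -1.21, -1.11]
0.40 (array([ 0.16,  0.02, -0.2 ]), array([-0.002,  0.004,  0.   ]))
0.50 (array([-2.02,  0.01, -0.75]), array([-0.002,  0.004,  0.   ]))
0.60 (array([-4.25,  0.01, -1.07]), array([-0.002,  0.004,  0.   ]))
0.70 (array([-6.5 ,  0.01, -1.17]), array([-0.002,  0.004,  0.   ]))
0.80 (array([-8.74,  0.01, -1.05]), array([-0.002,  0.004,  0.   ]))
0.90 (array([-10.96,   0.01,  -0.7 ]), array([-0.002,  0.004,  0.   ]))
1.00 (array([-13.14,   0.01,  -0.13]), array([-0.002,  0.004,  0.   ]))
1.10 (array([-15.25,   0.01,   0.65]), array([-0.002,  0.004,  0.   ]))
1.20 (array([-17.27,   0.02,   1.64]), array([-0.002,  0.004,  0.   ]))
1.30 (array([-19.18,   0.02,   2.83]), array([-0.002,  0.004,  0.   ]))
```

View pics/side3.png

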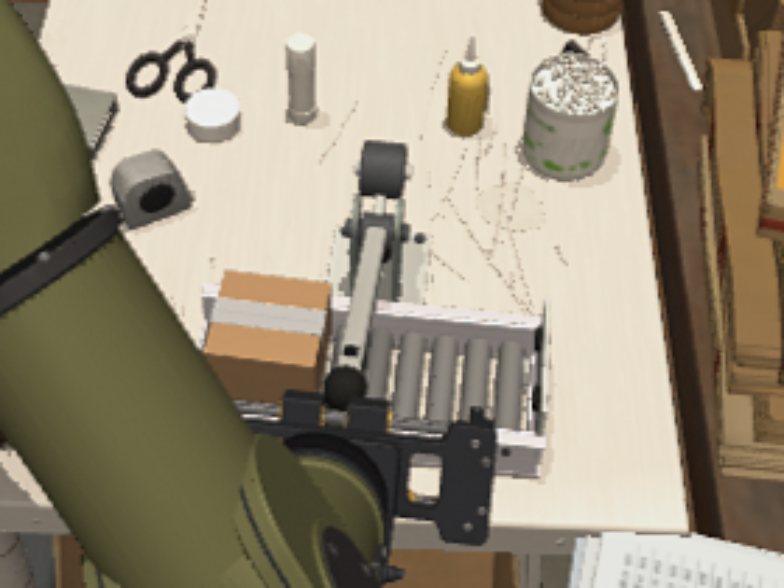

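View pics/top3.png

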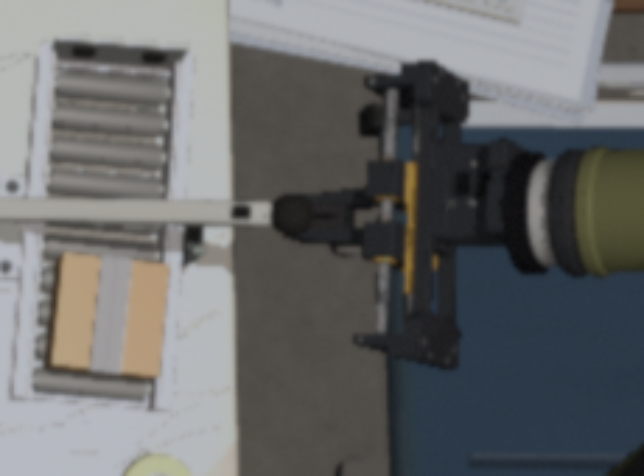

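The bar has lifted to about 0.4 rad with the ball resting on the fingers. I'll continue.

Emit:
{"api": "drive_tool", "payload": {"deltas": [[[-1,0,-0.3,0,0,0,1],[-2.1,0,-0.6,0,0,0,1],[-3.2,0,-0.8,0,0,0,1],[-4.3,0,-0.9,0,0,0,1],[-5.4,0,-1,0,0,0,1],[-6.5,0,-1,0,0,0,1],[-7.6,0,-1,0,0,0,1],[-8.7,0,-0.9,0,0,0,1],[-9.8,0,-0.7,0,0,0,1],[-11,0,-0.5,0,0,0,1]]]}}

```text
clock: 8.4
tool_pos: [0.5382, -0.2708, 0.2351]
tool_rot: [[-0.05, -0.997, 0.061], [-0.639, 0.079, 0.765], [-0.768, -0.001, -0.641]]
wrist_force: [0.8, -1.2, -0.6]
opening: 0.009
```

```bash
python3 st.py; python3 - <<'E'
from dl import *; from plan1 import *
for t in np.arange(.8,1.5,.1): print("%.2f"%t,delta(tcp(t),R))
E
```

```text
8.4 [42.468, 55.925, -3.826, 75.539, -36.181, 83.701, -129.26] [0.5382, -0.2708, 0.2351] [[-0.05, -0.997, 0.061], [-0.639, 0.079, 0.765], [-0.768, -0.001, -0.641]] [0.83, -1.16, -0.6]
0.80 (array([ 2.2 ,  0.  , -0.59]), array([-0.002,  0.003, -0.   ]))
0.90 (array([-0.02,  0.01, -0.24]), array([-0.002,  0.003, -0.   ]))
1.00 (array([-2.2 ,  0.01,  0.33]), array([-0.002,  0.003, -0.   ]))
1.10 (array([-4.31,  0.01,  1.11]), array([-0.002,  0.003, -0.   ]))
1.20 (array([-6.33,  0.01,  2.09]), array([-0.002,  0.003, -0.   ]))
1.30 (array([-8.24,  0.02,  3.28]), array([-0.002,  0.003, -0.   ]))
1.40 (array([-10.02,   0.02,   4.65]), array([-0.002,  0.003, -0.   ]))
```

Emit:
{"api": "drive_tool", "payload": {"deltas": [[[-1.1,0,0.3,0,0,0,1],[-2.2,0,0.5,0,0,0,1],[-3.3,0,0.9,0,0,0,1],[-4.3,0,1.3,0,0,0,1],[-5.3,0,1.7,0,0,0,1],[-6.3,0,2.2,0,0,0,1],[-7.3,0,2.8,0,0,0,1],[-8.2,0,3.4,0,0,0,1],[-8.8,0,3.8,0,0,0,1],[-9.2,0,4.1,0,0,0,1]]]}}

```text
clock: 9.4
tool_pos: [0.5453, -0.1807, 0.2791]
tool_rot: [[-0.049, -0.997, 0.061], [-0.639, 0.079, 0.765], [-0.767, -0.001, -0.641]]
wrist_force: [0.8, 0.0, 0.2]
opening: 0.003
```

```bash
python3 st.py; python3 - <<'E'
from rig import grab_frame
import cv2
for n in("side","top"):
    f=grab_frame(n); im=f["img"][:,:,::-1]; a=im[100:360,160:440] if n=="side" else im[120:290,280:560]; cv2.imwrite(f"pics/{n}4.png",cv2.resize(a,None,fx=2.3,fy=2.3))
E
```

```text
9.4 [37.261, 48.752, -5.436, 85.397, -39.598, 77.924, -131.742] [0.5453, -0.1807, 0.2791] [[-0.049, -0.997, 0.061], [-0.639, 0.079, 0.765], [-0.767, -0.001, -0.641]] [0.78, 0.04, 0.17]
```

View pics/side4.png

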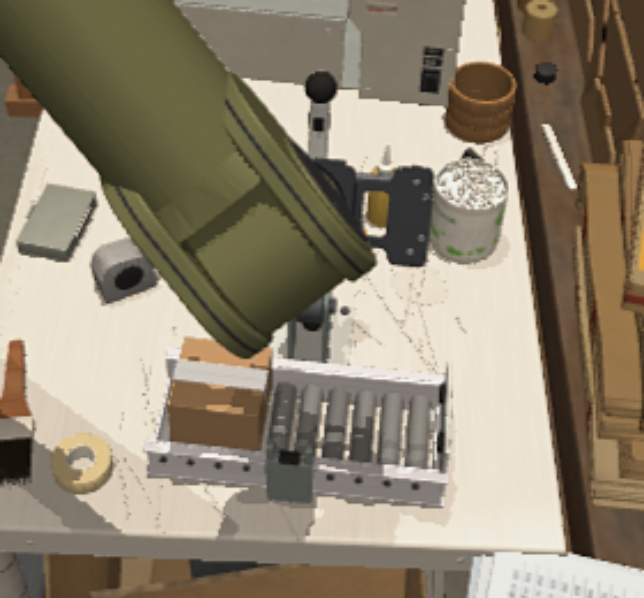

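View pics/top4.png

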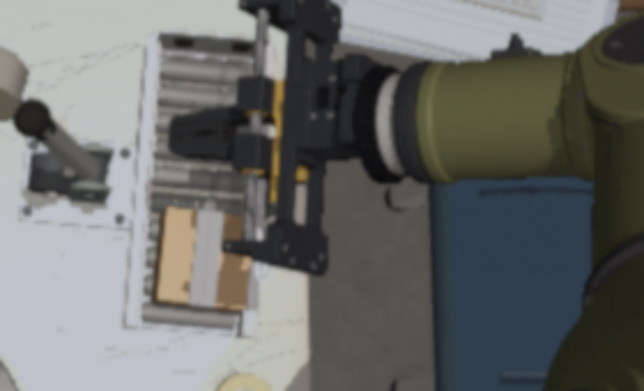

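The bar now stands raised at its stop, leaning left, with its ball at about (320,85) in the side crop and clear of the fingers. Next I'll plan the push with the tool pointing down.

```bash
cat > plan2.py <<'E'
from kin import *
R2=toolR(np.degrees(yaw)+90,90,0)
W2=[("up",[-.09,-.06,.32]),("above",[-.15,-.003,.20]),("down",[-.15,-.003,.062])]+[("p%.3f"%x,[x,-.001,.062]) for x in (-.127,-.08,-.03,.0275)]
if __name__=="__main__":
  from dl import *
  print(R2)
  q=np.array([37.261,48.752,-5.436,85.397,-39.598,77.924,-131.742])
  for nm,p in W2:
    q,e,a=ik(lane(p),R2,q,reg=.02);_,_,(el,wr)=fk(q); print(nm,lane(p),q.round(1),"%.4f %.2f"%(e,a),el.round(2),wr.round(2),*delta(lane(p),R2))
E
python3 plan2.py
```

```text
[[-0.0769 -0.997   0.    ]
 [-0.997   0.0769  0.    ]
 [-0.      0.     -1.    ]]
up [ 0.4482 -0.2671  0.32  ] [  16.6   27.5   14.3  103.3   -8.6   50.2 -149.6] 0.0000 0.00 [ 0.23 -0.12  0.85] [ 0.45 -0.27  0.63] [ 2.85  9.01 -9.82] [-0.002  0.875 -0.001]
above [ 0.3927 -0.2057  0.2   ] [  15.6   32.7    9.4  124.   -12.4   24.2 -149.5] 0.0000 0.00 [ 0.28 -0.12  0.82] [ 0.39 -0.21  0.51] [ 8.41 15.04  2.24] [-0.002  0.875 -0.001]
down [ 0.3927 -0.2057  0.062 ] [  18.8   49.5    4.8  128.3  -55.3    4.4 -107.3] 0.0003 0.20 [ 0.39 -0.18  0.72] [ 0.39 -0.21  0.37] [19.   15.06 11.08] [-0.002  0.875 -0.001]
p-0.127 [ 0.4158 -0.2054  0.062 ] [  15.1   50.1    9.1  125.3  -54.6    8.6 -109.2] 0.0000 0.00 [ 0.4  -0.16  0.71] [ 0.42 -0.21  0.37] [18.87 12.76 11.24] [-0.002  0.875 -0.001]
p-0.080 [ 0.4627 -0.209   0.062 ] [   8.9   52.    17.2  118.2  -51.2   17.4 -114.8] 0.0000 0.00 [ 0.43 -0.11  0.7 ] [ 0.46 -0.21  0.37] [18.87  8.06 11.25] [-0.002  0.875 -0.001]
p-0.030 [ 0.5125 -0.2129  0.062 ] [   4.7   54.5   23.   110.2  -48.1   25.3 -120.6] 0.0000 0.00 [ 0.45 -0.08  0.68] [ 0.51 -0.21  0.37] [18.88  3.06 11.26] [-0.002  0.875 -0.001]
p0.028 [ 0.5698 -0.2173  0.062 ] [   1.8   57.7   27.5  100.6  -45.2   33.4 -127. ] 0.0000 0.00 [ 0.47 -0.06  0.66] [ 0.57 -0.22  0.37] [18.88 -2.69 11.27] [-0.002  0.875 -0.001]
```

```bash
cat > srch.py <<'E'
from kin import *
rng=np.random.default_rng(1)
c=np.array([.53,.02,.562])
def seg(a,b): t=np.clip((c-a)@(b-a)/((b-a)@(b-a)),0,1); return np.linalg.norm(a+t*(b-a)-c)
for pitch in (90,75,65):
  for roll in (0,180):
    R=toolR(np.degrees(yaw)+90,pitch,roll); S=[]
    for t in range(25):
      q,e,a=ik(lane([-.14,0,.068]),R,rng.uniform(lo+5,hi-5) if t else np.array([37,50,-5,110,-40,40,-131]),m=4)
      if e>.001 or a>.5: continue
      ok=True;d=9;q0=q;dq=0
      for x in (-.1,-.06,-.02,.03):
        qn,e,a=ik(lane([x,0,.068]),R,q,m=4,reg=.03); ok&=e<.001 and a<.5; dq=max(dq,abs(qn-q).max());q=qn
        _,_,(el,wr)=fk(q); d=min(d,seg(el,wr),seg(np.array([0,0,.347]),el))
      if ok: S.append((d,dq,q0.round(0),q.round(0),el.round(2)))
    S.sort(key=lambda s:-s[0])
    print(pitch,roll,len(S)); [print("  ","%.3f %.0f"%s[:2],*s[2:]) for s in S[:5]]
E
python3 srch.py
```

```text
90 0 21
   0.297 9 [ 59.  69. -73. 125.  81.  65. 115.] [ 50.  73. -72.  97.  74.  71. 133.] [ 0.33 -0.44  0.49]
   0.297 9 [ 55.  62. -61. 125.  80.  52. 116.] [ 47.  67. -62.  98.  68.  61. 136.] [ 0.34 -0.41  0.54]
   0.297 9 [ 53.  59. -55. 125.  79.  46. 117.] [ 45.  65. -57.  98.  65.  57. 138.] [ 0.34 -0.39  0.56]
   0.297 9 [ 52.  58. -54. 125.  79.  45. 117.] [ 45.  65. -56.  98.  65.  56. 138.] [ 0.34 -0.39  0.57]
   0.297 9 [ 52.  58. -53. 125.  79.  44. 117.] [ 45.  64. -56.  98.  64.  56. 139.] [ 0.34 -0.39  0.57]
90 180 16
   0.297 9 [ 50.  57. -51. 125.  78.  42. -62.] [ 44.  64. -54.  98.  63.  55. -41.] [ 0.35 -0.38  0.58]
   0.297 9 [ 49.  56. -48. 126.  78.  39. -62.] [ 43.  63. -52.  98.  62.  53. -40.] [ 0.35 -0.38  0.59]
   0.297 9 [ 47.  55. -44. 126.  77.  36. -61.] [ 42.  62. -50.  98.  60.  51. -39.] [ 0.35 -0.37  0.59]
   0.295 9 [ 44.  53. -38. 126.  76.  31. -60.] [ 41.  60. -46.  98.  57.  48. -37.] [ 0.36 -0.35  0.61]
   0.293 9 [ 41.  51. -32. 126.  74.  26. -58.] [ 39.  59. -42.  98.  54.  45. -35.] [ 0.36 -0.34  0.62]
75 0 18
   0.369 8 [ 69.  75. -7
[... 1475 characters left out ...]
.   90.  -13.   43. -148.] [ 0.36 -0.33  0.63]
   0.347 8 [  45.   53.  -16.  116.  -21.   26. -131.] [  33.   59.  -11.   90.  -20.   44. -141.] [ 0.38 -0.3   0.64]
65 180 12
   0.422 8 [ 73.  75. -74. 114.  59.  54. -32.] [ 59.  78. -75.  88.  54.  64. -22.] [ 0.26 -0.49  0.43]
   0.422 8 [ 70.  70. -66. 115.  54.  46. -26.] [ 58.  75. -68.  88.  47.  59. -18.] [ 0.27 -0.48  0.47]
   0.422 8 [ 68.  67. -61. 115.  50.  42. -22.] [ 56.  72. -63.  89.  43.  56. -14.] [ 0.28 -0.47  0.49]
   0.422 8 [ 66.  64. -56. 115.  44.  38. -16.] [ 55.  70. -58.  89.  38.  53. -11.] [ 0.28 -0.46  0.51]
   0.422 8 [ 63.  61. -48. 115.  36.  33.  -8.] [ 52.  67. -51.  89.  30.  49.  -5.] [ 0.29 -0.44  0.54]
```

Emit:
{"api": "drive_tool", "payload": {"deltas": [[[0,0.3,-1,0,0,-0.1,1],[0,0.6,-2,0,0,-0.24,1],[0,1,-3,0,0,-0.38,1],[0,1.5,-4,0,0,-0.52,1],[0,2,-5,0,0,-0.66,1],[0,2.5,-6,0,0,-0.8,1],[0,3,-7,0,0,-0.94,1],[0,3.5,-8,0,0,-1.08,1],[0,4,-8,0,0,-1.22,1],[0,4.5,-8,0,0,-1.36,1]]]}}

```text
clock: 10.5
tool_pos: [0.4951, -0.2404, 0.3298]
tool_rot: [[0.965, -0.253, 0.063], [-0.21, -0.61, 0.764], [-0.155, -0.751, -0.642]]
wrist_force: [0.1, -0.2, -0.1]
opening: 0.003
```

```bash
python3 st.py; cat > plan3.py <<'E'
from dl import *
R3=toolR(np.degrees(yaw)+90,75,180)
if __name__=="__main__":
  for p in ([-.12,-.06,.26],[-.15,-.003,.18],[-.15,-.003,.068]): print(p,lane(p),*delta(lane(p),R3))
E
python3 plan3.py
```

```text
10.5 [54.271, 47.221, -26.256, 82.049, -24.747, 80.514, -64.935] [0.4951, -0.2404, 0.3298] [[0.965, -0.253, 0.063], [-0.21, -0.61, 0.764], [-0.155, -0.751, -0.642]] [0.05, -0.2, -0.11]
[-0.12, -0.06, 0.26] [ 0.4182 -0.2648  0.26  ] [-5.83  8.68  2.13] [-0.539 -0.443 -1.717]
[-0.15, -0.003, 0.18] [ 0.3927 -0.2057  0.18  ] [-8.29 11.72 11.63] [-0.539 -0.443 -1.717]
[-0.15, -0.003, 0.068] [ 0.3927 -0.2057  0.068 ] [-6.56 20.13 18.82] [-0.539 -0.443 -1.717]
```

Emit:
{"api": "drive_tool", "payload": {"deltas": [[[-0.5,0.8,0.2,-0.04,-0.03,-0.13,1],[-1,1.5,0.3,-0.08,-0.07,-0.26,1],[-1.5,2.2,0.5,-0.12,-0.1,-0.39,1],[-2,3,0.7,-0.16,-0.13,-0.52,1],[-2.5,3.7,0.9,-0.2,-0.17,-0.65,1],[-3,4.4,1.1,-0.24,-0.2,-0.78,1],[-3.5,5.2,1.3,-0.28,-0.23,-0.91,1],[-4,6,1.5,-0.32,-0.27,-1.04,1],[-4.5,6.7,1.7,-0.36,-0.3,-1.17,1],[-5,7.4,1.9,-0.4,-0.33,-1.3,1]]]}}

```text
clock: 11.5
tool_pos: [0.4293, -0.2598, 0.2699]
tool_rot: [[0.475, 0.877, -0.075], [0.821, -0.41, 0.396], [0.317, -0.25, -0.915]]
wrist_force: [-0.6, 0.3, -0.7]
opening: 0.003
```

```bash
python3 st.py;python3 plan3.py
```

```text
11.5 [58.945, 42.609, -41.952, 95.363, 7.886, 64.368, -9.639] [0.4293, -0.2598, 0.2699] [[0.475, 0.877, -0.075], [0.821, -0.41, 0.396], [0.317, -0.25, -0.915]] [-0.61, 0.3, -0.75]
[-0.12, -0.06, 0.26] [ 0.4182 -0.2648  0.26  ] [-1.25 -0.51  0.79] [-0.134 -0.116 -0.416]
[-0.15, -0.003, 0.18] [ 0.3927 -0.2057  0.18  ] [-0.14 -3.18 10.65] [-0.134 -0.116 -0.416]
[-0.15, -0.003, 0.068] [ 0.3927 -0.2057  0.068 ] [-3.69 -0.38 20.9 ] [-0.134 -0.116 -0.416]
```

Emit:
{"api": "drive_tool", "payload": {"deltas": [[[0,-0.5,1,-0.04,-0.03,-0.12,1],[0,-1,2,-0.08,-0.07,-0.24,1],[0,-1.5,3.5,-0.12,-0.1,-0.36,1],[0,-2,5,-0.13,-0.12,-0.42,1],[0,-2.5,6.5,-0.13,-0.12,-0.42,1],[-0.1,-2.8,8,-0.13,-0.12,-0.42,1],[-0.1,-3,9.5,-0.13,-0.12,-0.42,1],[-0.1,-3.2,10.6,-0.13,-0.12,-0.42,1],[-0.1,-3.2,10.6,-0.13,-0.12,-0.42,1],[-0.1,-3.2,10.6,-0.13,-0.12,-0.42,1]]]}}

```text
clock: 12.5
tool_pos: [0.3931, -0.205, 0.1813]
tool_rot: [[0.075, 0.997, 0.014], [0.963, -0.077, 0.257], [0.257, -0.006, -0.966]]
wrist_force: [0.3, -0.2, 0.3]
opening: 0.005
```

```bash
python3 st.py;python3 plan3.py;  python3 - <<'E'
from rig import grab_frame
import cv2
for n in("side","top"):
    f=grab_frame(n); im=f["img"][:,:,::-1]; cv2.imwrite(f"pics/{n}5.png",im)
E
```

```text
12.5 [56.69, 42.545, -42.798, 117.727, 23.095, 35.552, -2.929] [0.3931, -0.205, 0.1813] [[0.075, 0.997, 0.014], [0.963, -0.077, 0.257], [0.257, -0.006, -0.966]] [0.34, -0.23, 0.32]
[-0.12, -0.06, 0.26] [ 0.4182 -0.2648  0.26  ] [-3.54  2.92 -9.11] [-0.006  0.002 -0.001]
[-0.15, -0.003, 0.18] [ 0.3927 -0.2057  0.18  ] [-0.09 -0.03  0.11] [-0.006  0.002 -0.001]
[-0.15, -0.003, 0.068] [ 0.3927 -0.2057  0.068 ] [-2.98  0.04 10.93] [-0.006  0.002 -0.001]
```

View pics/side5.png

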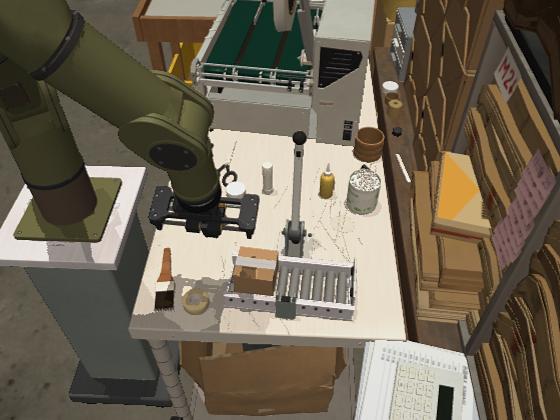

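View pics/top5.png

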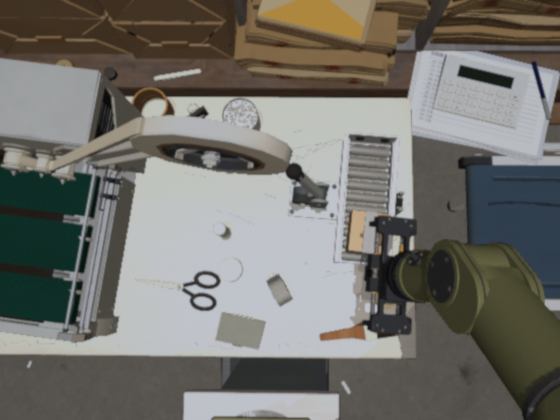

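The gate stands raised by itself with nothing touching it, ball at (299,137) in the side view. The tool is above and behind the carton, so I'll descend.

Emit:
{"api": "drive_tool", "payload": {"deltas": [[[-0.4,0,1.5,0,0,0,1],[-0.8,0,3,0,0,0,1],[-1.2,0,4.5,0,0,0,1],[-1.6,0,6,0,0,0,1],[-2,0,7.5,0,0,0,1],[-2.4,0,9,0,0,0,1],[-2.7,0,10,0,0,0,1],[-3,0,10.9,0,0,0,1],[-3,0,10.9,0,0,0,1],[-3,0,10.9,0,0,0,1]]]}}

```text
clock: 13.6
tool_pos: [0.3924, -0.2055, 0.0684]
tool_rot: [[0.075, 0.997, 0.014], [0.963, -0.076, 0.257], [0.257, -0.005, -0.966]]
wrist_force: [1.1, 0.0, -0.4]
opening: 0.003
```

```bash
python3 st.py;python3 - <<'E'
from plan3 import *
for x in (-.12,-.06,0,.0275): print(x,*delta(lane([x,-.001,.068]),R3))
from rig import grab_frame
import cv2
for n in("side","top"):
    f=grab_frame(n); im=f["img"][:,:,::-1]; a=im[190:340,160:370] if n=="side" else im[120:290,280:450]; cv2.imwrite(f"pics/{n}6.png",cv2.resize(a,None,fx=3.5,fy=3.5))
E
```

```text
13.6 [49.48, 52.803, -30.957, 121.091, 32.695, 20.083, -7.949] [0.3924, -0.2055, 0.0684] [[0.075, 0.997, 0.014], [0.963, -0.076, 0.257], [0.257, -0.005, -0.966]] [1.07, 0.03, -0.42]
-0.12 [0.17 3.03 0.07] [-0.006  0.001 -0.   ]
-0.06 [0.17 9.03 0.04] [-0.006  0.001 -0.   ]
0 [ 0.17 15.03  0.  ] [-0.006  0.001 -0.   ]
0.0275 [ 0.17 17.78 -0.01] [-0.006  0.001 -0.   ]
```

View pics/side6.png

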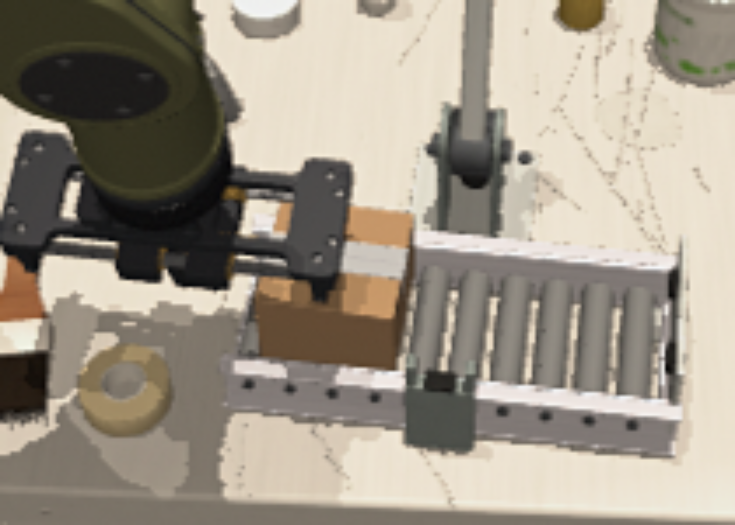

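View pics/top6.png

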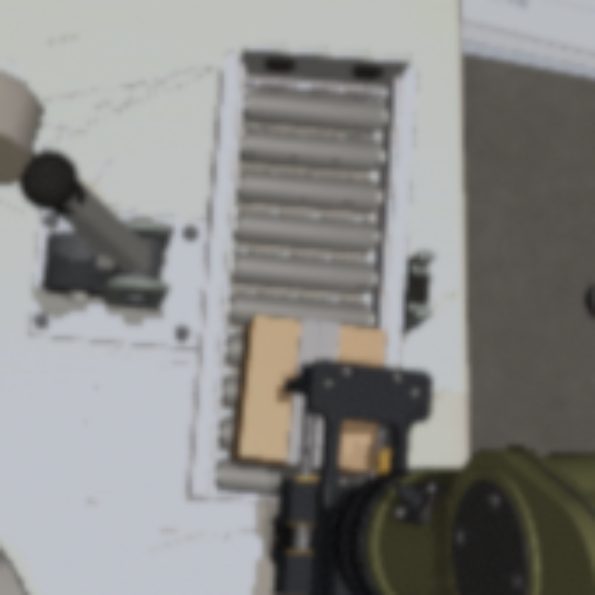

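Emit:
{"api": "drive_tool", "payload": {"deltas": [[[0,0.8,0,0,0,0,1],[0,1.6,0,0,0,0,1],[0,2,0,0,0,0,1],[0,2.4,0,0,0,0,1],[0.1,2.9,0,0,0,0,1],[0.1,3.4,0,0,0,0,1],[0.1,4,0,0,0,0,1],[0.1,4.6,0,0,0,0,1],[0.1,5.3,0,0,0,0,1],[0.1,6,0,0,0,0,1]]]}}

```text
clock: 14.7
tool_pos: [0.4527, -0.209, 0.0681]
tool_rot: [[0.075, 0.997, 0.014], [0.963, -0.076, 0.257], [0.258, -0.006, -0.966]]
wrist_force: [-0.0, -0.2, 0.7]
opening: 0.008
```

```bash
python3 st.py;python3 - <<'E'
from plan3 import *
for x in (0,.0275): print(x,*delta(lane([x,-.001,.068]),R3))
from rig import grab_frame
import cv2
for n in("side","top"):
    f=grab_frame(n); im=f["img"][:,:,::-1]; a=im[190:340,160:370] if n=="side" else im[120:290,280:450]; cv2.imwrite(f"pics/{n}7.png",cv2.resize(a,None,fx=3.5,fy=3.5))
E
```

```text
14.7 [47.543, 54.863, -33.781, 112.249, 29.986, 27.238, -7.15] [0.4527, -0.209, 0.0681] [[0.075, 0.997, 0.014], [0.963, -0.076, 0.257], [0.258, -0.006, -0.966]] [-0.04, -0.17, 0.66]
0 [ 0.07  8.99 -0.02] [-0.006  0.001 -0.   ]
0.0275 [ 0.07 11.74 -0.04] [-0.006  0.001 -0.   ]
```

View pics/side7.png

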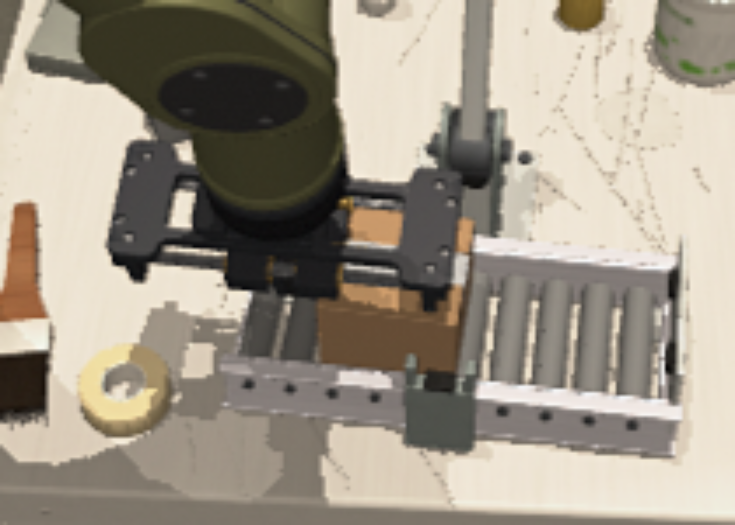

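View pics/top7.png

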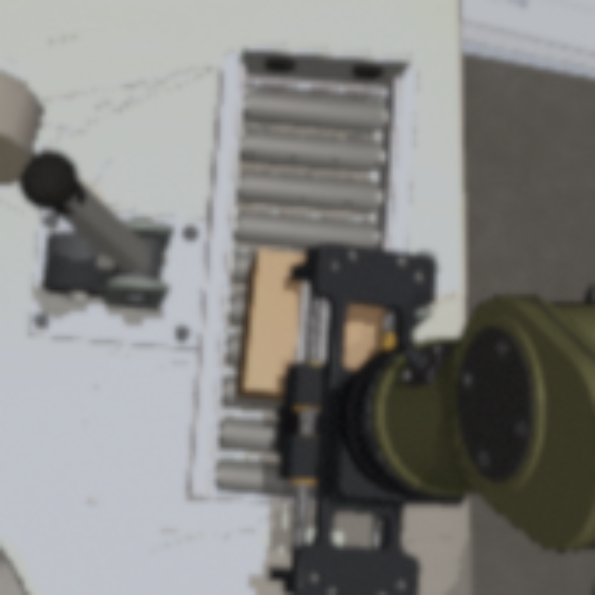

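The carton is moving along the lane, square and with the gate clear. I'll keep pushing.

Emit:
{"api": "drive_tool", "payload": {"deltas": [[[0,0.6,0,0,0,0,1],[0,1.2,0,0,0,0,1],[0,1.9,0,0,0,0,1],[0,2.6,0,0,0,0,1],[0,3.3,0,0,0,0,1],[0,4,0,0,0,0,1],[0,4.7,0,0,0,0,1],[0,5.4,0,0,0,0,1],[0,6.1,0,0,0,0,1],[0,6.8,0,0,0,0,1]]]}}

```text
clock: 15.8
tool_pos: [0.5204, -0.2142, 0.0677]
tool_rot: [[0.075, 0.997, 0.014], [0.963, -0.076, 0.257], [0.258, -0.006, -0.966]]
wrist_force: [-1.4, 0.0, 1.7]
opening: 0.003
```

```bash
python3 st.py;python3 - <<'E'
from plan3 import *
for x in (0,.0275): print(x,*delta(lane([x,-.001,.068]),R3))
from rig import grab_frame
import cv2
for n in("side","top"):
    f=grab_frame(n); im=f["img"][:,:,::-1]; a=im[190:340,160:370] if n=="side" else im[120:290,280:450]; cv2.imwrite(f"pics/{n}8.png",cv2.resize(a,None,fx=3.5,fy=3.5))
E
```

```text
15.8 [44.882, 57.636, -35.684, 101.58, 27.674, 35.015, -5.875] [0.5204, -0.2142, 0.0677] [[0.075, 0.997, 0.014], [0.963, -0.076, 0.257], [0.258, -0.006, -0.966]] [-1.41, 0.05, 1.71]
0 [ 0.07  2.2  -0.02] [-0.006  0.001 -0.   ]
0.0275 [ 0.07  4.95 -0.04] [-0.006  0.001 -0.   ]
```

View pics/side8.png

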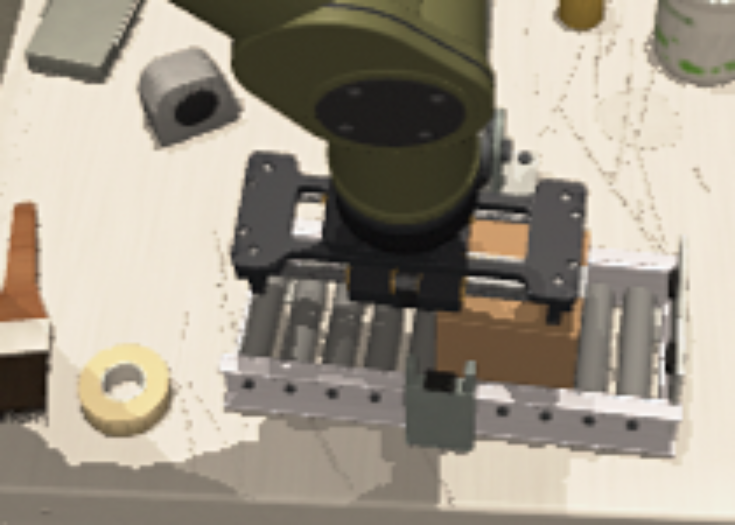

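View pics/top8.png

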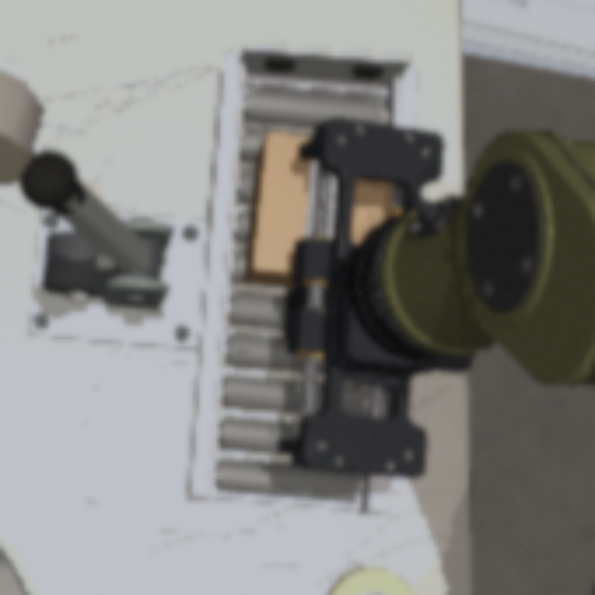

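Emit:
{"api": "drive_tool", "payload": {"deltas": [[[0,0.6,0,0,0,0,1],[0,1.2,0,0,0,0,1],[0,1.8,0,0,0,0,1],[0,2.4,0,0,0,0,1],[0,3,0,0,0,0,1],[0,3.5,0,0,0,0,1],[0,4,0,0,0,0,1],[0,4.4,0,0,0,0,1],[0,4.6,0,0,0,0,1],[0,4.8,0,0,0,0,1]]]}}

```text
clock: 16.9
tool_pos: [0.5678, -0.2178, 0.0674]
tool_rot: [[0.075, 0.997, 0.014], [0.963, -0.076, 0.257], [0.257, -0.006, -0.966]]
wrist_force: [-1.1, -0.8, -0.4]
opening: 0.005
```

```bash
python3 st.py;python3 - <<'E'
from plan3 import *
for x in (.0275,): print(x,*delta(lane([x,-.001,.068]),R3))
from rig import grab_frame
import cv2
for n in("side","top"):
    f=grab_frame(n); im=f["img"][:,:,::-1]; a=im[190:340,200:410] if n=="side" else im[120:290,280:450]; cv2.imwrite(f"pics/{n}9.png",cv2.resize(a,None,fx=3.5,fy=3.5))
E
```

```text
16.9 [42.729, 59.832, -36.5, 93.597, 26.397, 40.446, -4.825] [0.5678, -0.2178, 0.0674] [[0.075, 0.997, 0.014], [0.963, -0.076, 0.257], [0.257, -0.006, -0.966]] [-1.15, -0.83, -0.37]
0.0275 [ 0.08  0.2  -0.04] [-0.006  0.001 -0.   ]
```

View pics/side9.png

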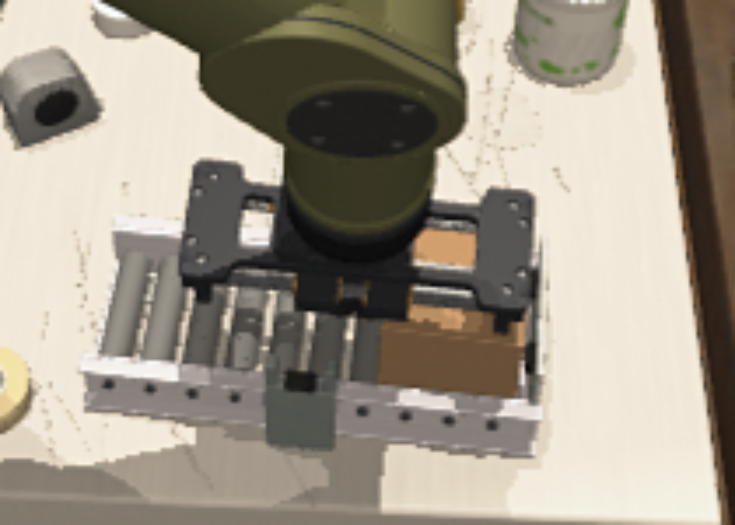

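View pics/top9.png

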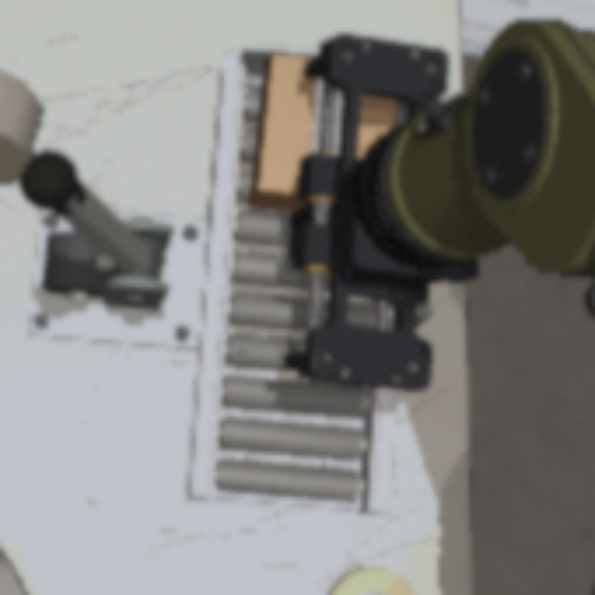

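Emit:
{"api": "drive_tool", "payload": {"deltas": [[[0,0.1,0,0,0,0,1],[0,0.15,0,0,0,0,1],[0,0.2,0,0,0,0,1],[0,0.25,0,0,0,0,1],[0,0.3,0,0,0,0,1],[0,0.35,0,0,0,0,1],[0,0.4,0,0,0,0,1],[0,0.4,0,0,0,0,1],[0,0.4,0,0,0,0,1],[0,0.4,0,0,0,0,1]]]}}

```text
clock: 18.0
tool_pos: [0.5695, -0.2184, 0.0673]
tool_rot: [[0.075, 0.997, 0.009], [0.964, -0.075, 0.257], [0.257, -0.01, -0.966]]
wrist_force: [-7.0, -1.0, 6.5]
opening: 0.005
```

```bash
python3 st.py
```

```text
18.0 [42.583, 59.981, -36.495, 93.05, 26.293, 41.045, -4.737] [0.5695, -0.2184, 0.0673] [[0.075, 0.997, 0.009], [0.964, -0.075, 0.257], [0.257, -0.01, -0.966]] [-7.0, -0.96, 6.5]
```

The wrist reads 7 N against the push, so the carton is home. I'll back off along the lane.

Emit:
{"api": "drive_tool", "payload": {"deltas": [[[0,-0.1,0,0,0,0,1],[0,-0.3,0,0,0,0,1],[0,-0.5,0,0,0,0,1],[0,-0.8,0,0,0,0,1],[0,-1.2,0,0,0,0,1],[0,-2,0,0,0,0,1],[0,-3,0,0,0,0,1],[0,-4,0,0,0,0,1],[0,-5,0,0,0,0,1],[0,-6,0,0,0,0,1]]]}}

```text
clock: 19.0
tool_pos: [0.5108, -0.2135, 0.0678]
tool_rot: [[0.075, 0.997, 0.014], [0.963, -0.076, 0.257], [0.257, -0.006, -0.966]]
wrist_force: [-0.0, 0.5, 0.8]
opening: 0.007
```

Emit:
{"api": "drive_tool", "payload": {"deltas": [[[0,-1,-1,0,0,0,1],[0,-2,-2,0,0,0,1],[0,-3,-4,0,0,0,1],[0,-4,-6,0,0,0,1],[0,-5,-8,0,0,0,1],[0,-6,-10,0,0,0,1],[0,-7,-12,0,0,0,1],[0,-8,-14,0,0,0,1],[0,-9,-15,0,0,0,1],[0,-9,-15,0,0,0,1]]]}}

```text
clock: 20.0
tool_pos: [0.419, -0.2461, 0.2144]
tool_rot: [[0.076, 0.997, 0.015], [0.964, -0.077, 0.255], [0.256, -0.005, -0.967]]
wrist_force: [0.2, 0.0, -0.1]
opening: 0.004
```

```bash
python3 st.py;python3 - <<'E'
from rig import grab_frame
import cv2,numpy as np
for n in("side","top"):
    f=grab_frame(n); np.savez(f"{n}10.npz",**f); im=f["img"][:,:,::-1]; cv2.imwrite(f"pics/{n}10.png",im); a=im[130:340,200:410] if n=="side" else im[120:280,280:440]; k=2.8 if n=="side" else 3.75; cv2.imwrite(f"pics/{n}10z.png",cv2.resize(a,None,fx=k,fy=k,interpolation=cv2.INTER_CUBIC))
E
```

```text
20.0 [59.67, 42.38, -45.149, 108.696, 20.552, 45.538, 2.004] [0.419, -0.2461, 0.2144] [[0.076, 0.997, 0.015], [0.964, -0.077, 0.255], [0.256, -0.005, -0.967]] [0.22, 0.04, -0.15]
```

View pics/side10z.png

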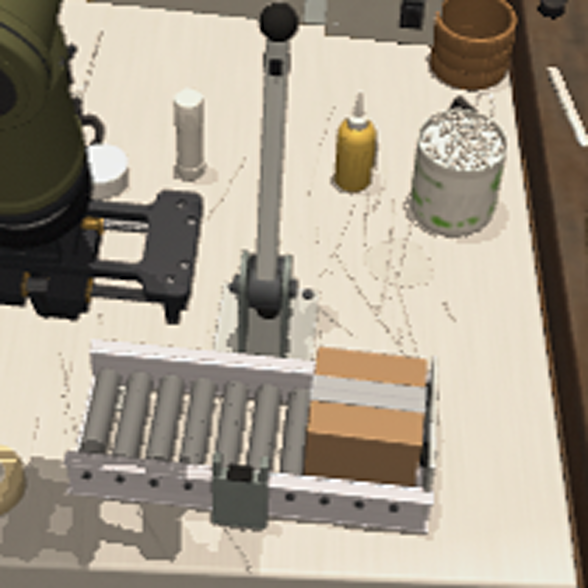

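View pics/top10z.png

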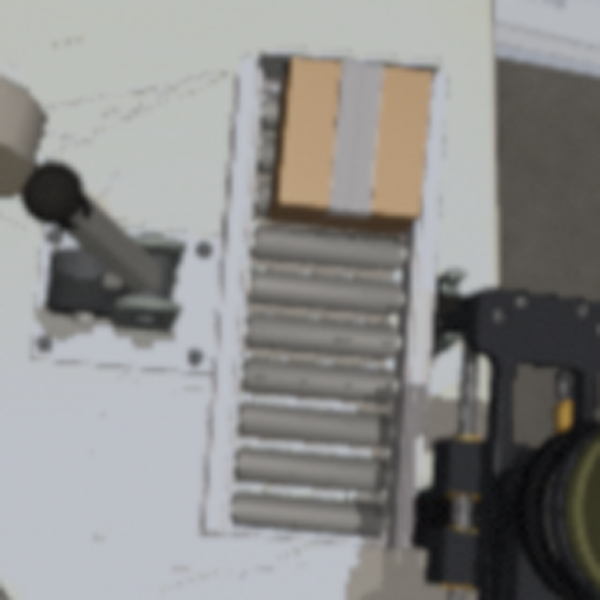

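```bash
python3 - <<'E'
from h import *
from kin import lane,O,Lr
import cv2
for n,Z,pts in (("top",lambda x,y:(x/3.75+280,y/3.75+120),[(292,57),(437,70),(421,218),(278,205)]),("side",lambda x,y:(x/2.8+200,y/2.8+130),[(317,348),(427,357),(423,446),(307,430)])):
    f=dict(np.load(n+"10.npz")); P=np.array([Lr.T@(plane(f,Z(*p),.09)-O) for p in pts]); print(n,P[:,:2],P.mean(0))
a=cv2.imread("pics/top0.png").astype(int);T=dict(np.load("top10.npz"));S=dict(np.load("side10.npz"))
x,e=tri([T,S],[(52/3.75+280,193/3.75+120),(278/2.8+200,22/2.8+130)]); b=Lr.T@(x-O); print("ball",b,e,np.arctan2(b[2]-.075,-(b[1]-.1)))
b0=cv2.imread("pics/side0.png");b1=cv2.imread("pics/side10.png")
E
```

```text
top [[ 0.1228  0.032 ]
 [ 0.1223 -0.0455]
 [ 0.0414 -0.042 ]
 [ 0.042   0.0338]] [ 0.0821 -0.0054  0.09  ]
side [[ 0.0454  0.0325]
 [ 0.125   0.034 ]
 [ 0.1244 -0.0434]
 [ 0.0442 -0.04  ]] [ 0.0848 -0.0042  0.09  ]
ball [-0.0006  0.1498  0.2939] [np.float64(0.0006958721049858377), np.float64(0.0006958721049858373)] 1.794544714552411
```

View pics/top10.png

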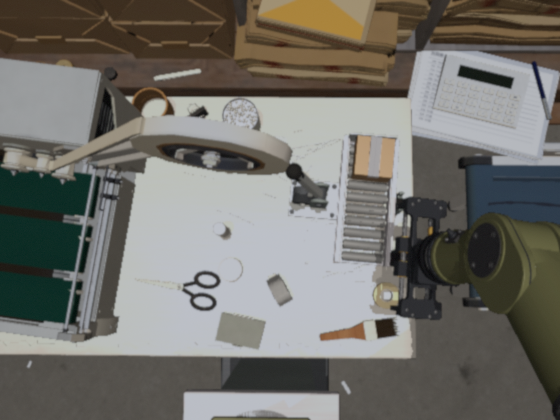

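The last views put the carton at lane x of about 0.082 (top) and 0.085 (side), y about -0.005, with its sides parallel to the lane to about 0.02 to 0.04 rad. The gate is at about 1.79 rad, the bystanders that are visible look unmoved, and the arm is clear. Handing in.

```bash
python3 -c "
from rig import ticket; print(ticket.hand_in())"
```

```text
the job is handed in; nothing more can be done
None
```

I raised the gate bar and pushed the carton home against the end stop, then handed the job in at about 20 s of the 64 s allowed. No verdict was reported.

- **Gate:** I lifted the ball from below with the closed fingers, past the balance point. The bar swung on by itself, and the last images put it at about 1.79 rad with nothing touching it.
- **Carton:** I pushed it along the rollers until the wrist read about 7 N, then backed off. The two cameras put its centre at lane x = 0.082 (top) and 0.085 (side), where home is 0.085. That 3 mm difference is close to the camera calibration error. It sits about 5 mm right of the centre line (limit 20 mm), and its sides are within about 0.04 rad of square (limit 0.12 rad).
- **Other things:** The bystanders look unmoved in the last images, and the wrist force was near zero with the arm clear. I judged this by eye and did not re-measure their positions.

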